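# Mount a painted panel on the table easel and pin the clamp

## Task

Draw the widest of the three painted panels up out of the rack and stand it on the table easel's ledge, centred, painted side out, leaning flat on the mast. Then slide the easel's top clamp down over the panel's top edge, and lock it there with the loose lock pin, pushed fully home through the clamp and the mast's lowest hole. Do not let the panel touch the table, and leave the other panels and the things on the table where they are.

Things in the scene. Friction and masses are not known exactly. Their poses are not given: they have to be found in the camera images.
- panel_center (a point): centre of the wanted panel, plywood, 9 thick, the widest of the three in the rack: 203 wide x 152 high, 0.12 to 0.24 kg, upright on its long edge in one of the rack's slots. Axes: x = out of its bare back (the painted face looks along -x), y = along its width, z = to its top edge (76 away). On the easel its axes must point as those of ledge_mid.
- panel_face (a point): middle of the painted face of the same panel, 4.5 from its centre along the panel's -x; axes as panel_center.
- panel: the same wanted panel; origin at the middle of its lower edge; axes as panel_center.
- rack: fixed plywood panel rack, base 150 x 230 x 12 high; two rails at y = -45 and +45 (each 20 wide, top 62 above the table) with three slots 12 wide, 50 deep, at x = -45, 0 and +45. Slots run along the rack's y; panels stand on the base board, painted faces to -x, centred on y = 0. Origin: centre of the underside, on the table; z up.
- panel_square_center (a point): centre of another panel in the rack, 150 x 150 x 9 (stays there); axes as panel_center.
- panel_narrow_center (a point): centre of the third panel in the rack, 114 wide x 152 high x 9 (stays there); axes as panel_center.
- easel: fixed wooden table easel; origin on the table right below ledge_mid; front looks along -x, y along the ledge, z up. Base rails within y +-100, x -58 to 242, 18 high; a 16 wide strut runs from the mast's rear (160 up, x = 84) down to x = 225. The rest of it is told under ledge_mid and mast_hole.
- ledge_mid (a point): where the top of the easel's ledge meets the middle of the mast's front face, 60 above the table. Axes lean 30 degrees back with the mast: z = up the mast, y = level, along the ledge, x = into the mast (-x: out of the front and up). Mast: 20 wide, x 0 to 22, top at z = 315. Ledge: 220 wide, out to x = -36, with an 8 high lip at x -36 to -30. A back rest bar 150 wide lies level with the mast's face.
- mast_hole (a point): centre of the mast's lowest cross hole (11 across, runs along y), at x = 11, z = 190 from ledge_mid; axes as ledge_mid. Like holes follow at 25, 50 and 75 above it. The clamp's holes line up with this one when joint clamp reads 0.085.
- clamp (a joint): the easel's sliding top clamp: metres it has come down the mast. Begins between 0 and 0.040; in line with the mast's lowest hole at 0.085; with the panel on the ledge it meets the panel's top edge at 0.0865 (end stop 0.089). It stays where it is left; about 2 to 5 N moves it.
- clamp_hole (a point): centre between the two cheek holes (11 across, along y) of the clamp, a dark wooden carriage straddling the mast; axes as ledge_mid; moves with the clamp. Cheeks' outer faces at y = -15.5 and +15.5. Its front block (36 wide, x -41 to -12, z -36.5 to -10 from here) has a lip (x -33 to -25) that hangs to z = -46 and comes down before the panel's top edge.
- clamp_knob (a point): middle of the clamp's aluminium knob, a cylinder 18 across and 29 long standing out of the clamp's front along -x (x -46 to -75 from clamp_hole, 22 below it along the mast); this point is at x = -59; axes as ledge_mid.
- pin_grip (a point): centre of the square aluminium grip (40 long, 16 x 16) of the loose lock pin, lying flat on the 2 mm thick cutting mat, shaft level. Axes: x = along the pin from grip to tip, z = up. The shaft (8 across) begins at the grip's end, 20 from this point, and is 44 long, the last 10 tapering to 4 across. About 0.06 kg. It may go in from either side of the easel.
- pin_shoulder (a point): where the pin's shaft leaves the grip; axes as pin_grip. When home, this shoulder is against a cheek of the clamp.
- pin_tip (a point): tip of the pin, 44 from the shoulder; axes as pin_grip.
- pin: the same lock pin; origin under the shoulder, 8 below the pin's axis; axes as pin_grip.
- brush_jar: white pot 80 wide, 100 high, with brushes that reach about 230 up (bystander, stays where it is); origin at its underside, z up
- varnish: amber bottle 48 wide, 120 high (bystander, stays where it is); origin at its underside, z up
- tape: roll of paper tape 84 across, 24 high (bystander, stays where it is); origin at its underside, z up
- tube_a: paint tube lying down, 95 x 32 x 16 (bystander, stays where it is); origin at its underside, z up
- tube_b: paint tube lying down, 95 x 32 x 16 (bystander, stays where it is); origin at its underside, z up
- palette_knife: palette knife lying down, 190 long (bystander, stays where it is); origin at its underside, z up
- dip_cup: small steel dipper cup 56 wide, 32 high (bystander, stays where it is); origin at its underside, z up

How it is judged:
By the outcome, as a careful person would: the job done as asked, in the order asked, and still so for the second after the job is handed in, with the robot touching nothing.
It also fails if it takes over 72 s, if anything falls off the work surface, if the arm or the gripper's body presses on something with over 40 N, if the wrist force passes 120 N, or if a joint passes its speed limit or range.

## Robot

A 6-joint arm with a two-finger parallel gripper is mounted at the origin on the work surface. World frame = base frame: x ahead of the robot, y to its left, z up, the work surface at z = 0. Lengths are in m, angles in degrees, forces in N, time in s.
With the tool pointing down it reaches from about 0.4 to 0.825 m from the base axis. Payload 7 kg.
Tool frame: the origin (TCP) lies on the centre line of the jaws, within the pads' length; the fingertips stand 22 mm ahead of it and the grasp point (between the pads) lies 3 mm ahead of it; z points along the fingers, y is the line along which they close (so a half turn about z gives the same grasp; the last joint's range is limited). The gripper opens to 88 mm and grips with 3 to 60 N. Pads are 19 mm wide; open, the fingers measure 130 mm over their backs; the gripper's body (78 mm by 193 mm) begins 47 mm behind the grasp point.
Start: joints at [90.304, 20.546, 0.682, 0, -70.136, -16.507], TCP at [0.188, 0.648, 0.249] pointing down, gripper open.
Joint ranges: [-176.03, 176.03], [-82.01, 121.73], [-58.28, 71.71], [-173.87, 95.51], [-174.79, -0.11], [-173.66, 173.66]. Speed limits (degrees/s): [136.94, 136.94, 172.46, 180, 180, 180].

## Interface

Orientations are given as [roll, pitch, yaw] about the fixed x, y, z axes, in that order (R = Rz(yaw) Ry(pitch) Rx(roll)).
In Python, from plant import get_state, cams, r gives the robot as it stands.
- The arm moves only by the tool apply_moves, never from a script. Its argument "targets" is a list of rows, each an object with "dp": the shift along the world's x, y, z in m, a list of three; "yaw": the turn about the world's z in degrees. In form: [{"dp": [x, y, z], "yaw": yaw}, ...]. A call has 1 to 20 rows; each row is the pose to reach, as a shift and turn from the pose commanded when the call began; what a row does not reach only later rows make up. A row lasts 1/12 s, in which the tool goes at most 41.7 mm and 7.16 degrees, less where a joint would pass 70% of its speed; a pose out of reach is approached as far as the arm can. A call with a gripper value outside its range is refused whole. "grip" is the gripper command: -1 is fully open, 1 is shut, values between are in proportion, set as the call begins (left out, the last holds). The fingers move at their own pace and stop on an object; "squeeze" is the grip in N (left out, the last holds). Time passes only in rows, so rows that repeat a pose let the fingers close. It gives the time, the measured TCP pose, the force, the opening and the grip force at its end, in the units of the state.
- get_state(): the state, without advancing time (a new reading comes with each control period).
- cams.capture(name): name is "scene" or "top" or "wrist"; returns a dict with "image" (400x640x3 uint8, red, green, blue), "range_z" (400x640 float32, m along the optical axis (not along the pixel's ray), 0 where there is no reading), "fx", "fy", "cx", "cy" (pixels), "R" (3x3) and "t" (3): a world point X has camera coordinates R X + t; the wrist camera has in their place "T_tool_cam" (4x4, takes a point from camera to tool coordinates, whose origin is the TCP and whose axes are the flange's). Camera axes: x right, y down, z forward; pixel columns grow to the right and rows downward; lengths in m; the calibration is good to about 2 mm. A picture is of the moment at which its call begins: read the wrist's pose just before it.
- r.close_job(): hands the job in; it is judged then, once.
The state is a dict: "time_s": time; "joints": joint angles; "qd": joint speeds; "joint_torque": joint torques, N m; "tcp_pos": TCP position; "eef_rot": TCP orientation; "contact_force": force on the tool from outside, world axes, zero at the start; "moment": the same for the moment, N m; "gripper_width": finger opening in m; "gripper_force": force on a finger pad.
Only numpy, scipy, OpenCV 4.12 (cv2) and the standard library are available. Lean on these libraries where they do the work, as an engineer would, in place of code of your own. Each camera call takes 0.05 s, during which the arm holds its last target. There are 200 camera calls.

## Working session

There is one attempt and no reset: what is moved stays moved. The work goes in short steps, Python scripts to look and compute and a tool call to move; the robot and the scene stay as the last step left them, time stands still between calls to the robot, and variables do not carry over. Pictures are saved under pics/ and viewed, at most 10 in all, crops included, and the job is handed in when it is done.

Besides the shell and the picture viewer there is one more tool, called after "Call:" by a JSON object that holds its "op" and its "data", one argument or row to a line. apply_moves: Moves the arm, as the interface text tells. Its arguments: {"type":"object","properties":{"targets":{"type":"array","items":{"type":"object","properties":{"dp":{"type":"array","items":{"type":"number"}},"yaw":{"type":"number"}}}},"grip":{"type":"number"},"squeeze":{"type":"number"}},"required":["targets"]}

```bash
ls; mkdir -p pics
cat > h.py <<'E'
import numpy as np, cv2
from plant import get_state, cams, r
from scipy.spatial.transform import Rotation as Ro
def cap(n):
    s=get_state(); c=cams.capture(n)
    if n=='wrist':
        T=np.eye(4);T[:3,:3]=Ro.from_euler('xyz',s['eef_rot'],degrees=True).as_matrix();T[:3,3]=s['tcp_pos']
        M=T@np.array(c['T_tool_cam']); c['R']=M[:3,:3].T; c['t']=-c['R']@M[:3,3]
    c['R']=np.array(c['R']);c['t']=np.array(c['t'])
    return c
def cloud(c):
    v,u=np.mgrid[:400,:640]; z=c['range_z']
    P=np.stack([(u-c['cx'])/c['fx']*z,(v-c['cy'])/c['fy']*z,z],-1)
    W=(P-c['t'])@c['R']; W[z==0]=np.nan; return W
def plane(c,u,v,h):
    d=c['R'].T@np.array([(u-c['cx'])/c['fx'],(v-c['cy'])/c['fy'],1.]); o=-c['R'].T@c['t']
    return o+d*(h-o[2])/d[2]
def proj(c,X):
    p=np.atleast_2d(X)@c['R'].T+c['t']; return p[:,:2]/p[:,2:]*[c['fx'],c['fy']]+[c['cx'],c['cy']]
def save(c,n): cv2.imwrite('pics/'+n+'.png',c['image'][:,:,::-1])
E
python3 - <<'E'
from h import *
print(get_state())
for n in('scene','top'):
    c=cap(n);save(c,n+'0');print(n,c['fx'],-c['R'].T@c['t'],c['R'][2])
    np.savez('pics/'+n+'0.npz',**c)
E
```

```text
pics
{'time_s': 0.0, 'joints': array([ 9.03039588e+01,  2.05914580e+01,  6.31272834e-01, -2.20575665e-02,
       -7.01362199e+01, -1.65062712e+01]), 'qd': array([-0.08185288, -0.00258752, -0.09871456,  0.04864856,  0.02693567,
        0.05409595]), 'joint_torque': array([ 2.82479086e-04, -5.82724750e+01,  2.93055439e+01,  6.99741125e+00,
        6.92023285e-03, -1.56121405e-04]), 'tcp_pos': array([0.18823754, 0.64771901, 0.24759732]), 'eef_rot': array([ 1.79901676e+02, -7.51283363e-03, -1.62098183e+01]), 'contact_force': array([-0.65369819, -0.80453085,  0.50010218]), 'moment': array([ 0.00966534,  0.0332544 , -0.04286354]), 'gripper_force': 0.0, 'gripper_width': 0.08763155361190504}
scene 437.4900415274052 [1.17208688 0.59407702 0.81500677] [-0.5484628  -0.57265518 -0.60930666]
top 375.89337365215687 [0.48359017 0.02100151 1.16127351] [ 0.09817029  0.00830002 -0.99513502]
```

```bash
sleep 1; ls pics
```

```text
scene0.npz
scene0.png
top0.npz
top0.png
```

View pics/scene0.png

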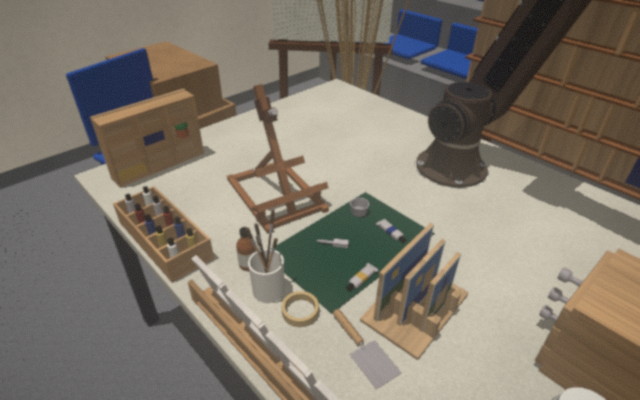

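View pics/top0.png

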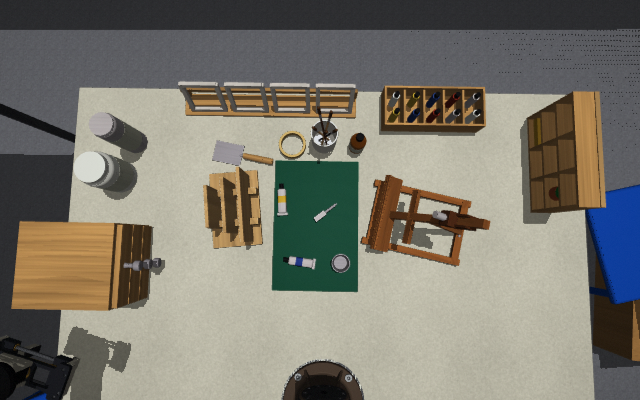

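Run:
```python
from h import *
a=cv2.imread('pics/scene0.png')[215:355,340:480]; b=cv2.imread('pics/top0.png')[155:265,190:330]; e=cv2.imread('pics/scene0.png')[80:230,220:340];f=cv2.imread('pics/top0.png')[165:275,355:495]
R=lambda i:cv2.resize(i,(400,300),interpolation=cv2.INTER_CUBIC)
cv2.imwrite('pics/crop1.png',np.vstack([np.hstack([R(a),R(b)]),np.hstack([R(e),R(f)])]))
```

```text
(no output)
```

View pics/crop1.png

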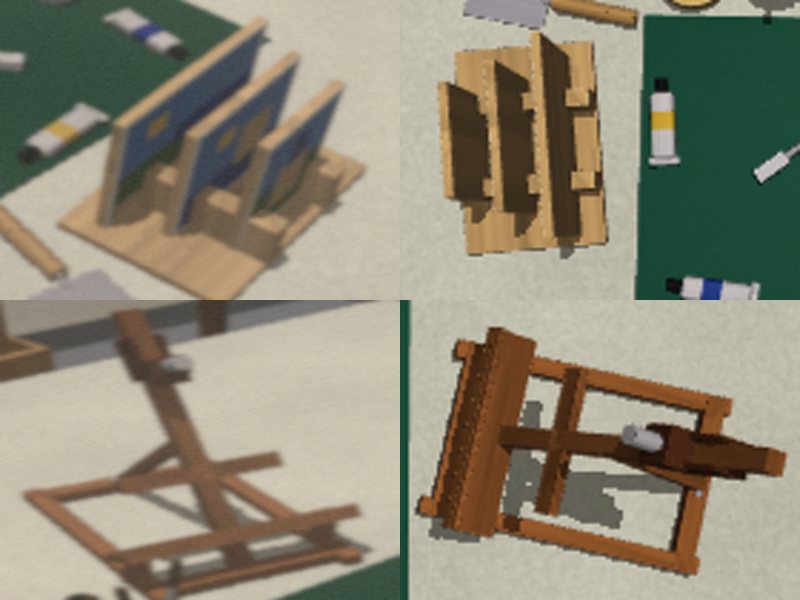

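Run:
```python
from h import *
S=dict(np.load('pics/scene0.npz'));T=dict(np.load('pics/top0.npz'))
np.set_printoptions(precision=4,suppress=True)
def rect(P,n):
    (cx,cy),(w,h),a=cv2.minAreaRect((P[:,:2]*1000).astype(np.float32)); print(n,len(P),round(cx),round(cy),'size',round(w),round(h),'ang',round(a,1))
def sel(W,x,y,z): return ~np.isnan(W[...,0])&(W[...,0]>x[0])&(W[...,0]<x[1])&(W[...,1]>y[0])&(W[...,1]<y[1])&(W[...,2]>z[0])&(W[...,2]<z[1])
for n,c in(('scene',S),('top',T)):
    W=cloud(c)
    m=sel(W,(.35,.75),(.12,.45),(.155,.175)); k,l,st,_=cv2.connectedComponentsWithStats(m.astype(np.uint8))
    for i in range(1,k):
        if st[i,4]>15:
            P=W[l==i]; rect(P,n+' panel'); d=np.linalg.svd(P[:,:2]-P[:,:2].mean(0))[2][0]; print('  lineang',np.degrees(np.arctan2(d[1],d[0])),'zmed',np.median(P[:,2]))
    m=sel(W,(.3,.8),(.15,.45),(.006,.02)); rect(W[m],n+' base')
    # pin
    img=c['image'].astype(int); m=sel(W,(.35,.75),(-.12,.15),(-.01,.05))&(img.min(-1)>110)
    k,l,st,_=cv2.connectedComponentsWithStats(m.astype(np.uint8))
    for i in range(1,k):
        if st[i,4]>10: v,u=np.where(l==i); rect(np.array([plane(c,a,b,.010) for a,b in zip(u,v)]),n+' white')
    # easel
    for lab,z in(('rail',(.01,.024)),('ledge',(.045,.1))):
        m=sel(W,(.35,.75),(-.45,-.1),z); rect(W[m],n+' easel '+lab)
    m=sel(W,(.3,.8),(-.45,-.1),(.1,.4)); P=W[m]
    for z in np.arange(.1,.4,.02):
        q=P[(P[:,2]>=z)&(P[:,2]<z+.02)]
        if len(q)>3: print('  z',round(z+.01,3),len(q),'x',np.percentile(q[:,0],[5,50,95]),'y',np.percentile(q[:,1],[5,50,95]))
```

```text
scene panel 454 569 233 size 204 12 ang 6.1
  lineang 5.9172149402996705 zmed 0.16420180346783006
scene panel 329 566 278 size 151 11 ang 6.0
  lineang 5.997241729687261 zmed 0.16259592356645597
scene panel 278 561 323 size 114 11 ang 6.6
  lineang 5.734323107693612 zmed 0.16428029760195925
scene base 2450 612 256 size 332 212 ang 1.3
scene white 572 514 -77 size 314 74 ang 0.3
scene white 97 401 44 size 35 33 ang 81.9
scene white 68 407 93 size 26 30 ang 88.8
scene white 121 553 -5 size 24 80 ang 33.8
scene white 14 687 -103 size 23 5 ang 42.0
scene white 16 701 -110 size 15 10 ang 52.4
scene white 123 563 131 size 36 33 ang 3.3
scene white 375 738 77 size 156 33 ang 87.9
scene white 88 612 133 size 28 26 ang 7.1
scene easel rail 1245 535 -275 size 305 203 ang 77.7
scene easel ledge 803 538 -266 size 241 222 ang 77.8
  z 0.11 105 x [0.5284 0.547  0.5584] y [-0.3246 -0.2195 -0.2068]
  z 0.13 345 x [0.4827 0.5484 0.6148] y [-0.2871 -0.2295 -0.2129]
  z 0.15 190 x [0.4849 0.5432 0.6067] y [-0.2813 -0.2386 -0.2197]
  z 0.17 80 x [0.5327 0.5445 0.5504] y [-0.2733 -0.2516 -0.2416]
  z 0.1
[... 1405 characters left out ...]
783 0.5357 0.6094] y [-0.2533 -0.2296 -0.2126]
  z 0.15 192 x [0.4772 0.5425 0.6048] y [-0.2532 -0.2376 -0.2199]
  z 0.17 55 x [0.5266 0.5367 0.5473] y [-0.2611 -0.2488 -0.2409]
  z 0.19 59 x [0.5236 0.5362 0.5465] y [-0.2738 -0.2603 -0.2539]
  z 0.21 38 x [0.5245 0.53   0.538 ] y [-0.2776 -0.2691 -0.2635]
  z 0.23 5 x [0.513  0.5247 0.5293] y [-0.3045 -0.2762 -0.2745]
  z 0.25 16 x [0.5074 0.515  0.5482] y [-0.3217 -0.2785 -0.2671]
  z 0.27 140 x [0.5094 0.5249 0.5488] y [-0.3158 -0.2986 -0.2682]
  z 0.29 372 x [0.509  0.531  0.5448] y [-0.3311 -0.2883 -0.2471]
  z 0.31 119 x [0.509  0.5224 0.5382] y [-0.3385 -0.3253 -0.2544]
  z 0.33 118 x [0.5087 0.5176 0.5282] y [-0.3557 -0.3412 -0.3323]
```

Call:
{"op": "apply_moves", "data": {
  "targets": [
    {"dp": [0.012, -0.04, 0], "yaw": 3},
    {"dp": [0.024, -0.08, 0], "yaw": 6},
    {"dp": [0.036, -0.12, 0], "yaw": 10},
    {"dp": [0.048, -0.16, 0], "yaw": 14},
    {"dp": [0.06, -0.2, 0], "yaw": 18},
    {"dp": [0.072, -0.24, 0], "yaw": 22.2},
    {"dp": [0.084, -0.28, 0], "yaw": 22.2},
    {"dp": [0.11, -0.31, 0], "yaw": 22.2},
    {"dp": [0.146, -0.33, 0], "yaw": 22.2},
    {"dp": [0.182, -0.35, 0], "yaw": 22.2},
    {"dp": [0.218, -0.37, 0], "yaw": 22.2},
    {"dp": [0.254, -0.39, 0], "yaw": 22.2},
    {"dp": [0.29, -0.41, 0], "yaw": 22.2},
    {"dp": [0.314, -0.4215, 0], "yaw": 22.2},
    {"dp": [0.314, -0.4215, 0], "yaw": 22.2},
    {"dp": [0.314, -0.4215, 0], "yaw": 22.2}
  ],
  "grip": 0.43,
  "squeeze": 55
}}

```text
time_s: 1.43
tcp_pos: [0.5031, 0.2255, 0.2475]
eef_rot: [179.9, 0.1, 5.8]
contact_force: [-1.8, 0.8, -0.4]
gripper_width: 0.0248
gripper_force: 0.0
```

Run:
```python
from h import *
np.set_printoptions(precision=4,suppress=True)
s=get_state();print(s['time_s'],s['tcp_pos'],s['eef_rot'],s['gripper_width'],s['joints'])
c=cap('wrist');save(c,'w1');print(c['T_tool_cam'],c['fx'])
W=cloud(c); m=(W[...,2]>.155)&(W[...,2]<.172)&(W[...,1]<.26)
k,l,st,_=cv2.connectedComponentsWithStats(m.astype(np.uint8))
for i in range(1,k):
    if st[i,4]>200:
        P=W[l==i];print(cv2.minAreaRect((P[:,:2]*1000).astype(np.float32)),st[i],np.median(P[:,2]))
```

```text
1.4333 [0.5031 0.2255 0.2475] [179.9413   0.0955   5.8123] 0.02483348872284483 [ 44.4907   9.0285 -15.0776  -0.0151 -66.0051  51.3278]
[[ 0.0011 -0.9612 -0.2757  0.0728]
 [ 1.      0.0008  0.0012 -0.0006]
 [-0.0009 -0.2757  0.9612 -0.1368]
 [ 0.      0.      0.      1.    ]] 285.6727746293508
((558.5086669921875, 232.77139282226562), (187.7873992919922, 9.812514305114746), 6.028741836547852) [ 312    0   15  253 3266] 0.1645308692272574
```

View pics/w1.png

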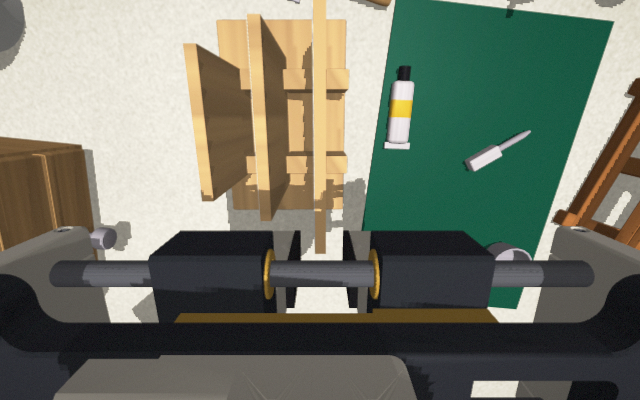

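Call:
{"op": "apply_moves", "data": {
  "targets": [
    {"dp": [0, 0.0012, -0.025], "yaw": 0.2},
    {"dp": [0, 0.0012, -0.05], "yaw": 0.2},
    {"dp": [0, 0.0012, -0.075], "yaw": 0.2},
    {"dp": [0, 0.0012, -0.09], "yaw": 0.2},
    {"dp": [0, 0.0012, -0.095], "yaw": 0.2},
    {"dp": [0, 0.0012, -0.095], "yaw": 0.2}
  ]
}}

```text
time_s: 1.98
tcp_pos: [0.501, 0.2281, 0.1527]
eef_rot: [179.9, 0.1, 6.3]
contact_force: [1.0, 0.1, 0.3]
gripper_width: 0.0251
gripper_force: 0.0
```

Call:
{"op": "apply_moves", "data": {
  "targets": [
    {"dp": [0, 0, 0], "yaw": 0},
    {"dp": [0, 0, 0], "yaw": 0},
    {"dp": [0, 0, 0], "yaw": 0},
    {"dp": [0, 0, 0], "yaw": 0},
    {"dp": [0, 0, 0], "yaw": 0}
  ],
  "grip": 1,
  "squeeze": 55
}}

```text
time_s: 2.4
tcp_pos: [0.5028, 0.228, 0.1549]
eef_rot: [-180.0, -0.1, 6.2]
contact_force: [-1.2, -1.3, 6.7]
gripper_width: 0.0086
gripper_force: 55.0
```

Call:
{"op": "apply_moves", "data": {
  "targets": [
    {"dp": [0, 0, 0.008], "yaw": 0},
    {"dp": [0, 0, 0.02], "yaw": 0},
    {"dp": [0, 0, 0.035], "yaw": 0},
    {"dp": [0, 0, 0.055], "yaw": 0},
    {"dp": [0, 0, 0.075], "yaw": 0},
    {"dp": [0, 0, 0.095], "yaw": 0},
    {"dp": [0, 0, 0.11], "yaw": 0},
    {"dp": [0, 0, 0.12], "yaw": 0},
    {"dp": [0, 0, 0.12], "yaw": 0},
    {"dp": [0, 0, 0.12], "yaw": 0}
  ]
}}

```text
time_s: 3.23
tcp_pos: [0.5021, 0.2279, 0.2734]
eef_rot: [-180.0, 0.0, 6.2]
contact_force: [-0.1, 0.3, -1.9]
gripper_width: 0.0088
gripper_force: 55.0
```

Run:
```python
from h import *
np.set_printoptions(precision=4,suppress=True)
s=get_state();print(s['time_s'],s['tcp_pos'],s['eef_rot'],s['gripper_width'],s['contact_force'])
S=cap('scene');save(S,'s1')
W=cloud(S)
m=~np.isnan(W[...,0])&(abs(W[...,0]-.56)<.16)&(abs(W[...,1]-.233)<.03)&(W[...,2]>.1)&(W[...,2]<.3)
P=W[m]; 
y=np.deg2rad(6); q=(P[:,:2]-[.568,.233])@np.array([[np.cos(y),-np.sin(y)],[np.sin(y),np.cos(y)]])
on=abs(q[:,1])<.009
print('panel s range',np.percentile(q[on,0],[.5,99.5]),'z',np.percentile(P[on,2],[.5,99.5]))
for a in(-.09,-.03,.03,.09):
    b=on&(abs(q[:,0]-a)<.01);print(a,P[b,2].min(),P[b,2].max(),np.median(q[b,1]))
# easel fit
c=dict(np.load('pics/scene0.npz'));t=dict(np.load('pics/top0.npz'))
from scipy.optimize import least_squares
for n,c in(('scene',c),('top',t)):
    W=cloud(c);P=W[~np.isnan(W[...,0])];P=P[(abs(P[:,0]-.54)<.15)&(P[:,1]<-.12)&(P[:,1]>-.45)&(P[:,2]>.06)&(P[:,2]<.42)]
    ox,oy,yw=.5546,-.185,np.deg2rad(-102.3)
    for it in range(3):
        e=np.array([np.cos(yw),np.sin(yw)]);f=np.array([-e[1],e[0]])
        h=(P[:,:2]-[ox,oy])@e; l=(P[:,:2]-[ox,oy])@f; z=P[:,2]-.06
        xm=h*np.cos(np.pi/6)-z*.5; zm=h*.5+z*np.cos(np.pi/6)
        F=(abs(xm)<.008)&(zm>.03)&(zm<.18)&(abs(l)<.08)
        A=np.c_[np.ones(F.sum()),l[F],zm[F]];co=np.linalg.lstsq(A,xm[F],rcond=None)[0]
        bar=F&(abs(l)>.02); ml=F&(abs(zm-.15)<.025); lip=(xm<-.022)&(xm>-.042)&(zm>-.02)&(zm<.014)
        print(n,F.sum(),'xm fit',co,'bar l',np.percentile(l[bar],[1,99]),'bar zm',np.percentile(zm[bar],[2,98]),'mast l',np.percentile(l[ml],[2,50,98]),'lip l',np.percentile(l[lip],[1,99]),'zm',np.percentile(zm[lip],[2,98]))
        sh=co[0]/np.cos(np.pi/6); ox+=e[0]*sh;oy+=e[1]*sh; yw+=-0*co[1]+np.arctan(co[1]/np.cos(np.pi/6))*-1
        print('   ',ox,oy,np.degrees(yw))
    # knob: bright grey pts
    img=c['image'].astype(int);k=(img.max(-1)-img.min(-1)<30)&(img.min(-1)>70)&(abs(W[...,0]-.53)<.05)&(W[...,2]>.24)&(W[...,2]<.36)&(W[...,1]<-.2)&(W[...,1]>-.4)
    Q=W[k];d=Q[:,:2]-[ox,oy];h=d@e;l=d@f;z=Q[:,2]-.06
    print('knob',k.sum(),'xm',np.percentile(h*.866-z*.5,[5,50,95]),'l',np.percentile(l,[5,50,95]),'zm',np.percentile(h*.5+z*.866,[5,50,95]))
```

```text
3.2333 [0.5021 0.2279 0.2734] [-179.9601    0.005     6.1825] 0.008822863081851838 [-0.1056  0.2875 -1.9074]
panel s range [-0.0999  0.1013] z [0.1319 0.2958]
-0.09 0.13801262704769737 0.23372727491365866 0.006458926429048385
-0.03 0.12998815138376246 0.28471676114068073 0.006412067029244089
0.03 0.1319687552198879 0.2845886210906618 0.006596511087451792
0.09 0.12788371349683417 0.28483678335598317 0.006227474658637731
scene 740 xm fit [ 0.0017  0.0036 -0.0006] bar l [-0.073   0.0753] bar zm [0.0769 0.0983] mast l [-0.0098  0.0011  0.0105] lip l [-0.1063  0.1093] zm [-0.0092  0.0104]
    0.5541737045633147 -0.18695516741577742 -102.53949043736435
scene 755 xm fit [ 0.0002  0.0016 -0.0013] bar l [-0.0728  0.0755] bar zm [0.0759 0.0974] mast l [-0.0095  0.0019  0.0109] lip l [-0.1065  0.1092] zm [-0.0102  0.0094]
    0.5541246608199466 -0.1871756701107219 -102.64513040410839
scene 758 xm fit [-0.      0.0012 -0.0009] bar l [-0.0728  0.0756] bar zm [0.0758 0.0973] mast l [-0.0094  0.002   0.011 ] lip l [-0.1066  0.1091] zm [-0.0103  0.0094]
    0.5541255912056036 -0.1871715231506761 -10
[... 188 characters left out ...]
 0.0988] mast l [-0.0113 -0.0027  0.0081] lip l [-0.1086  0.1068] zm [-0.0107  0.0105]
    0.5540532406290293 -0.1875076649065379 -102.26741322278401
top 672 xm fit [ 0.0002 -0.0002 -0.0022] bar l [-0.075   0.0718] bar zm [0.0745 0.0976] mast l [-0.0114 -0.0028  0.0081] lip l [-0.109   0.1069] zm [-0.0119  0.0092]
    0.5540036743861853 -0.1877356190339412 -102.25745991257523
top 672 xm fit [ 0.      0.0002 -0.0022] bar l [-0.075   0.0718] bar zm [0.0744 0.0975] mast l [-0.0114 -0.0028  0.008 ] lip l [-0.109   0.1069] zm [-0.012   0.0091]
    0.5540015963654658 -0.18774518381085908 -102.27028587543714
knob 100 xm [-0.0662 -0.0572 -0.0324] l [-0.0087 -0.0016  0.0062] zm [0.228  0.239  0.2429]
```

Call:
{"op": "apply_moves", "data": {
  "targets": [
    {"dp": [0, -0.01, 0], "yaw": -0.5},
    {"dp": [-0.001, -0.03, 0], "yaw": -1.5},
    {"dp": [-0.002, -0.06, 0], "yaw": -3},
    {"dp": [-0.003, -0.09, 0], "yaw": -4.5},
    {"dp": [-0.004, -0.12, 0], "yaw": -6},
    {"dp": [-0.005, -0.15, 0], "yaw": -7.5},
    {"dp": [-0.006, -0.18, 0], "yaw": -9},
    {"dp": [-0.007, -0.21, 0], "yaw": -10.5},
    {"dp": [-0.008, -0.24, 0], "yaw": -12},
    {"dp": [-0.009, -0.27, 0], "yaw": -13.5},
    {"dp": [-0.0095, -0.3, 0], "yaw": -15},
    {"dp": [-0.01, -0.33, 0], "yaw": -16.5},
    {"dp": [-0.0105, -0.355, 0], "yaw": -17.5},
    {"dp": [-0.011, -0.375, 0], "yaw": -18.6},
    {"dp": [-0.0114, -0.387, 0], "yaw": -18.6},
    {"dp": [-0.0114, -0.3932, 0], "yaw": -18.6},
    {"dp": [-0.0114, -0.3932, 0], "yaw": -18.6},
    {"dp": [-0.0114, -0.3932, 0], "yaw": -18.6}
  ]
}}

```text
time_s: 4.78
tcp_pos: [0.4907, -0.1651, 0.2731]
eef_rot: [-180.0, 0.1, -12.4]
contact_force: [0.1, 0.6, -1.8]
gripper_width: 0.0088
gripper_force: 55.0
```

```bash
cat >> h.py <<'E'
O=np.array([.554,-.1874]);yw=np.deg2rad(-102.4)
e=np.array([np.cos(yw),np.sin(yw)]);f=np.array([-e[1],e[0]])
def hlz(P): d=P[...,:2]-O; return np.stack([d@e,d@f,P[...,2]],-1)
def mast(P): q=hlz(P); z=q[...,2]-.06; return np.stack([q[...,0]*.8660-z*.5,q[...,1],q[...,0]*.5+z*.8660],-1)
np.set_printoptions(precision=4,suppress=True)
def st():
    s=get_state();print('t',s['time_s'],'tcp',s['tcp_pos'],'rot',s['eef_rot'],'hlz',hlz(s['tcp_pos']),'w',s['gripper_width'],'F',s['contact_force']);return s
E
python3 - <<'E'
from h import *
st()
c=cap('scene');save(c,'s2');W=cloud(c);Q=hlz(W)
m=(abs(Q[...,0]+.008)<.02)&(abs(Q[...,1])<.13)&(Q[...,2]>.11)&(Q[...,2]<.3)
P=Q[m];print(len(P),'l',np.percentile(P[:,1],[.5,99.5]),'z',np.percentile(P[:,2],[.5,99.5]))
for a in(-.08,-.03,.03,.08):
    b=abs(P[:,1]-a)<.01;print(a,np.percentile(P[b,2],[1,99]),np.median(P[b,0]))
E
```

```text
t 4.7833 tcp [ 0.4907 -0.1651  0.2731] rot [-179.9982    0.0504  -12.418 ] hlz [-0.0082 -0.0666  0.2731] w 0.00879920690044794 F [ 0.1045  0.5615 -1.7948]
3574 l [-0.1019  0.1   ] z [0.1314 0.2899]
-0.08 [0.1321 0.2713] -0.013004111645952218
-0.03 [0.1335 0.2837] -0.012729881304655752
0.03 [0.1315 0.2838] -0.0126209847306697
0.08 [0.1338 0.2829] -0.012640723073839327
```

View pics/s2.png

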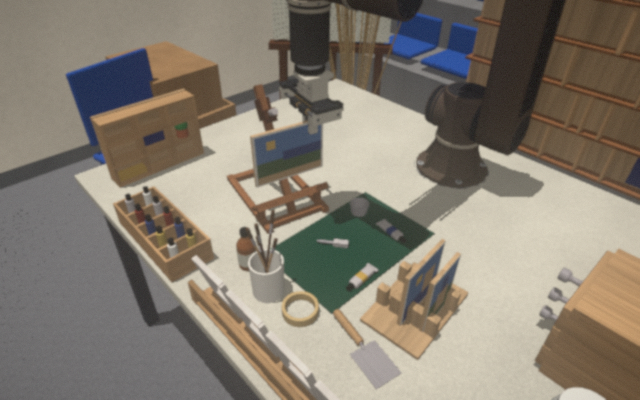

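Call:
{"op": "apply_moves", "data": {
  "targets": [
    {"dp": [0.001, 0, -0.01], "yaw": 0},
    {"dp": [0.0018, -0.0004, -0.025], "yaw": 0},
    {"dp": [0.0018, -0.0004, -0.04], "yaw": 0},
    {"dp": [0.0018, -0.0004, -0.05], "yaw": 0},
    {"dp": [0.0018, -0.0004, -0.057], "yaw": 0},
    {"dp": [0.0018, -0.0004, -0.06], "yaw": 0},
    {"dp": [0.0018, -0.0004, -0.062], "yaw": 0},
    {"dp": [0.0018, -0.0004, -0.063], "yaw": 0},
    {"dp": [0.0018, -0.0004, -0.063], "yaw": 0}
  ]
}}

```text
time_s: 5.58
tcp_pos: [0.4931, -0.1657, 0.2109]
eef_rot: [-180.0, -0.0, -12.4]
contact_force: [0.1, -0.2, -2.3]
gripper_width: 0.0082
gripper_force: 55.0
```

Call:
{"op": "apply_moves", "data": {
  "targets": [
    {"dp": [0, 0, -0.001], "yaw": 0},
    {"dp": [0, 0, -0.002], "yaw": 0},
    {"dp": [0, 0, -0.0025], "yaw": 0},
    {"dp": [0, 0, -0.003], "yaw": 0}
  ]
}}

```text
time_s: 5.92
tcp_pos: [0.4933, -0.1663, 0.2089]
eef_rot: [180.0, -0.1, -12.4]
contact_force: [-2.5, -0.9, 9.4]
gripper_width: 0.0088
gripper_force: 55.0
```

Call:
{"op": "apply_moves", "data": {
  "targets": [
    {"dp": [0, 0, 0], "yaw": 0},
    {"dp": [0, 0, 0], "yaw": 0},
    {"dp": [0, 0, 0], "yaw": 0},
    {"dp": [0, 0, 0], "yaw": 0},
    {"dp": [0, 0, 0], "yaw": 0},
    {"dp": [0, 0, 0], "yaw": 0}
  ],
  "grip": 0.5
}}

```text
time_s: 6.42
tcp_pos: [0.4928, -0.1657, 0.2075]
eef_rot: [180.0, 0.0, -12.4]
contact_force: [-0.5, -0.3, 1.1]
gripper_width: 0.0219
gripper_force: 0.0
```

```bash
cat > pan.py <<'E'
from h import *
st()
c=cap('scene');W=cloud(c);Q=hlz(W);img=c['image'].astype(int)
m=(Q[...,0]>-.05)&(Q[...,0]<.1)&(abs(Q[...,1])<.14)&(Q[...,2]>.085)&(Q[...,2]<.24)
P=Q[m]
# front face: for height bins, median h of frontmost
for z in np.arange(.09,.23,.02):
    for a in(-.09,.03,.09):
        b=(abs(P[:,1]-a)<.012)&(abs(P[:,2]-z)<.005)
        if b.sum()>3: print('z%.2f l%.2f h %.4f'%(z,a,np.median(P[b,0])),end=' | ')
    b=(abs(P[:,2]-z)<.006)&(P[:,0]<(z-.06)*.577-.003);print(' l rng',np.percentile(P[b,1],[1,99]) if b.sum() else '')
E
python3 pan.py
```

```text
t 6.4167 tcp [ 0.4928 -0.1657  0.2075] rot [179.9999   0.0052 -12.4055] hlz [-0.008  -0.0645  0.2075] w 0.02192755517861498 F [-0.4935 -0.3014  1.0931]
z0.09 l-0.09 h -0.0086 | z0.09 l0.03 h -0.0090 | z0.09 l0.09 h -0.0083 |  l rng [-0.0992  0.103 ]
z0.11 l-0.09 h -0.0077 | z0.11 l0.03 h -0.0079 | z0.11 l0.09 h -0.0071 |  l rng [-0.0985  0.1027]
z0.13 l-0.09 h -0.0078 | z0.13 l0.03 h -0.0071 | z0.13 l0.09 h -0.0066 |  l rng [-0.0969  0.1034]
z0.15 l-0.09 h -0.0073 | z0.15 l0.03 h -0.0073 | z0.15 l0.09 h -0.0069 |  l rng [-0.0968  0.1032]
z0.17 l-0.09 h -0.0079 | z0.17 l0.03 h -0.0072 | z0.17 l0.09 h -0.0071 |  l rng [-0.0976  0.1029]
z0.19 l-0.09 h -0.0078 | z0.19 l0.03 h -0.0069 | z0.19 l0.09 h -0.0075 |  l rng [-0.0948  0.1032]
z0.21 l0.03 h -0.0071 | z0.21 l0.09 h -0.0070 |  l rng [-0.0679  0.1027]
 l rng [-0.0552  0.0105]
```

Call:
{"op": "apply_moves", "data": {
  "targets": [
    {"dp": [0, 0, 0], "yaw": 0},
    {"dp": [0, 0, 0], "yaw": 0},
    {"dp": [-0.001, -0.004, -0.001], "yaw": 0},
    {"dp": [-0.0018, -0.008, -0.002], "yaw": 0},
    {"dp": [-0.0026, -0.012, -0.003], "yaw": 0},
    {"dp": [-0.0035, -0.016, -0.004], "yaw": 0},
    {"dp": [-0.0044, -0.02, -0.005], "yaw": 0},
    {"dp": [-0.0053, -0.024, -0.006], "yaw": 0},
    {"dp": [-0.0062, -0.028, -0.007], "yaw": 0},
    {"dp": [-0.007, -0.032, -0.008], "yaw": 0},
    {"dp": [-0.0079, -0.036, -0.008], "yaw": 0},
    {"dp": [-0.0088, -0.04, -0.008], "yaw": 0},
    {"dp": [-0.0097, -0.044, -0.008], "yaw": 0},
    {"dp": [-0.0106, -0.048, -0.008], "yaw": 0},
    {"dp": [-0.0114, -0.052, -0.008], "yaw": 0},
    {"dp": [-0.0123, -0.056, -0.008], "yaw": 0},
    {"dp": [-0.013, -0.059, -0.008], "yaw": 0},
    {"dp": [-0.013, -0.059, -0.008], "yaw": 0}
  ],
  "grip": 0.0
}}

```text
time_s: 7.97
tcp_pos: [0.4797, -0.2253, 0.1996]
eef_rot: [180.0, -0.0, -12.4]
contact_force: [-0.7, -0.8, 0.4]
gripper_width: 0.0437
gripper_force: 0.5
```

```bash
python3 pan.py
```

```text
t 7.9667 tcp [ 0.4797 -0.2253  0.1996] rot [179.9929  -0.0057 -12.4272] hlz [ 0.053  -0.0645  0.1996] w 0.04367248018549298 F [-0.6863 -0.8453  0.3984]
z0.09 l-0.09 h 0.0042 | z0.09 l0.03 h 0.0040 | z0.09 l0.09 h 0.0032 |  l rng [-0.0995  0.103 ]
z0.11 l-0.09 h 0.0168 | z0.11 l0.03 h 0.0154 | z0.11 l0.09 h 0.0176 |  l rng [-0.0977  0.103 ]
z0.13 l-0.09 h 0.0268 | z0.13 l0.03 h 0.0287 | z0.13 l0.09 h 0.0291 |  l rng [-0.097   0.1025]
z0.15 l-0.09 h 0.0407 | z0.15 l0.03 h 0.0392 | z0.15 l0.09 h 0.0399 |  l rng [-0.0975  0.103 ]
z0.17 l-0.09 h 0.0515 | z0.17 l0.03 h 0.0510 | z0.17 l0.09 h 0.0515 |  l rng [-0.0984  0.1024]
z0.19 l0.03 h 0.0626 | z0.19 l0.09 h 0.0628 |  l rng [-0.0724  0.1028]
 l rng [-0.0727  0.0093]
 l rng [-0.054   0.0075]
```

Call:
{"op": "apply_moves", "data": {
  "targets": [
    {"dp": [-0.0009, -0.004, 0], "yaw": 0},
    {"dp": [-0.0009, -0.004, 0], "yaw": 0},
    {"dp": [-0.0009, -0.004, 0.02], "yaw": 0},
    {"dp": [-0.0009, -0.004, 0.055], "yaw": 0},
    {"dp": [-0.0009, -0.004, 0.09], "yaw": 0},
    {"dp": [-0.0009, -0.004, 0.13], "yaw": 0},
    {"dp": [-0.0009, -0.004, 0.17], "yaw": -6},
    {"dp": [0.01, -0.008, 0.17], "yaw": -13},
    {"dp": [0.02, -0.012, 0.17], "yaw": -20},
    {"dp": [0.03, -0.016, 0.17], "yaw": -27},
    {"dp": [0.04, -0.02, 0.17], "yaw": -34},
    {"dp": [0.05, -0.024, 0.17], "yaw": -41},
    {"dp": [0.06, -0.0266, 0.17], "yaw": -48},
    {"dp": [0.06, -0.0266, 0.17], "yaw": -55},
    {"dp": [0.06, -0.0266, 0.17], "yaw": -62},
    {"dp": [0.06, -0.0266, 0.17], "yaw": -69},
    {"dp": [0.06, -0.0266, 0.17], "yaw": -76},
    {"dp": [0.06, -0.0266, 0.17], "yaw": -83},
    {"dp": [0.06, -0.0266, 0.17], "yaw": -90},
    {"dp": [0.06, -0.0266, 0.17], "yaw": -90}
  ]
}}

```text
time_s: 9.68
tcp_pos: [0.5398, -0.2512, 0.3694]
eef_rot: [180.0, 0.0, -102.7]
contact_force: [-0.2, 0.0, 0.2]
gripper_width: 0.0439
gripper_force: 0.0
```

```bash
python3 - <<'E'
from h import *
st()
c=cap('wrist');save(c,'w2');W=cloud(c);img=c['image'].astype(int)
M=mast(W)
k=(img.max(-1)-img.min(-1)<25)&(img.min(-1)>60)&(M[...,0]<-.03)&(M[...,0]>-.09)&(abs(M[...,1])<.03)&(M[...,2]>.15)&(M[...,2]<.3)
P=M[k];print('knob',k.sum(),[np.percentile(P[:,i],[2,50,98]) for i in range(3)],'hlz',[np.percentile(hlz(W[k])[:,i],[2,50,98]) for i in range(3)])
p=(abs(M[...,0]+.009)<.006)&(abs(M[...,1])<.11)&(M[...,2]>.02)&(M[...,2]<.16);P=M[p]
print('panel',[np.percentile(P[:,i],[1,50,99]) for i in range(3)]); A=np.c_[np.ones(len(P)),P[:,1:]];print(np.linalg.lstsq(A,P[:,0],rcond=None)[0])
E
python3 pan.py
```

```text
t 9.6833 tcp [ 0.5398 -0.2512  0.3694] rot [ 179.9875    0.0089 -102.716 ] hlz [ 0.0654 -0.0002  0.3694] w 0.043926686041157584 F [-0.2013  0.0192  0.2128]
knob 1076 [array([-0.0844, -0.053 , -0.0322]), array([-0.0282, -0.0018,  0.0283]), array([0.2347, 0.2417, 0.2988])] hlz [array([0.0613, 0.0766, 0.0917]), array([-0.0282, -0.0018,  0.0283]), array([0.2828, 0.295 , 0.3608])]
panel [array([-0.0116, -0.0104, -0.0034]), array([-0.1008,  0.015 ,  0.0987]), array([0.0233, 0.1185, 0.1533])]
[-0.0123 -0.0021  0.0235]
t 9.7333 tcp [ 0.5398 -0.2512  0.3694] rot [ 179.9901    0.0105 -102.2795] hlz [ 0.0653 -0.0002  0.3694] w 0.0437687664181153 F [0.4409 0.151  0.285 ]
z0.09 l-0.09 h 0.0045 | z0.09 l0.03 h 0.0041 | z0.09 l0.09 h 0.0047 |  l rng [-0.0974  0.1023]
z0.11 l-0.09 h 0.0180 | z0.11 l0.03 h 0.0164 | z0.11 l0.09 h 0.0163 |  l rng [-0.0971  0.1023]
z0.13 l-0.09 h 0.0280 | z0.13 l0.03 h 0.0285 | z0.13 l0.09 h 0.0281 |  l rng [-0.0983  0.103 ]
z0.15 l-0.09 h 0.0418 | z0.15 l0.03 h 0.0402 | z0.15 l0.09 h 0.0399 |  l rng [-0.0977  0.1023]
z0.17 l-0.09 h 0.0529 | z0.17 l0.03 h 0.0522 | z0.17 l0.09 h 0.0518 |  l rng [-0.0975  0.1026]
z0.19 l-0.09 h 0.0636 | z0.19 l0.03 h 0.0624 | z0.19 l0.09 h 0.0638 |  l rng [-0.0966  0.1024]
 l rng [-0.0075  0.0086]
 l rng [-0.0084  0.0109]
```

View pics/w2.png

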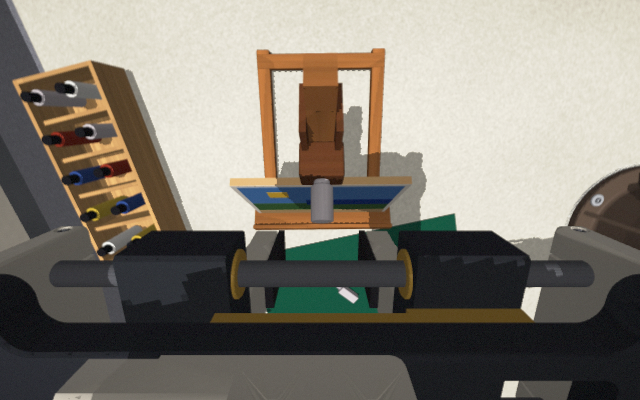

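```bash
cat > knob.py <<'E'
from h import *
def knob(n):
    c=cap(n);W=cloud(c);img=c['image'].astype(int);M=mast(W)
    k=(img.max(-1)-img.min(-1)<25)&(img.min(-1)>60)&(M[...,0]<-.05)&(M[...,0]>-.08)&(abs(M[...,1])<.014)&(M[...,2]>.14)&(M[...,2]<.27)
    P=M[k]
    if len(P)<10: return print(n,'few',len(P))
    # circle r=9 in (l,zm)
    from scipy.optimize import least_squares
    f=least_squares(lambda p:np.hypot(P[:,1]-p[0],P[:,2]-p[1])-.009,[0,np.median(P[:,2])-.008],loss='soft_l1',f_scale=.001)
    print(n,k.sum(),'knob l,zm',f.x,'rms',np.sqrt(np.mean(f.fun**2)),'xm',np.percentile(P[:,0],[2,98]),'clamp joint est',.085+.168-f.x[1])
if __name__=='__main__':
    st(); knob('wrist'); knob('top'); knob('scene')
E
python3 knob.py
```

```text
t 9.7833 tcp [ 0.5398 -0.2512  0.3695] rot [ 179.9947    0.0071 -102.1508] hlz [ 0.0654 -0.0002  0.3695] w 0.04387128304825312 F [0.1109 0.8844 0.3466]
wrist 472 knob l,zm [-0.0023  0.2338] rms 0.001483423274389103 xm [-0.0649 -0.0504] clamp joint est 0.01917477527996242
top few 0
scene 44 knob l,zm [-0.0002  0.2348] rms 0.0034726922244912722 xm [-0.0689 -0.0535] clamp joint est 0.018220903570225405
```

Call:
{"op": "apply_moves", "data": {
  "targets": [
    {"dp": [0.0012, 0.0053, -0.02], "yaw": 0},
    {"dp": [0.0012, 0.0053, -0.045], "yaw": 0},
    {"dp": [0.0012, 0.0053, -0.062], "yaw": 0},
    {"dp": [0.0012, 0.0053, -0.071], "yaw": 0},
    {"dp": [0.0012, 0.0053, -0.071], "yaw": 0}
  ]
}}

```text
time_s: 10.35
tcp_pos: [0.5401, -0.2457, 0.2964]
eef_rot: [179.8, 0.0, -102.3]
contact_force: [0.4, -0.5, 0.5]
gripper_width: 0.0439
gripper_force: 0.0
```

Call:
{"op": "apply_moves", "data": {
  "targets": [
    {"dp": [0, 0, 0], "yaw": 0},
    {"dp": [0, 0, 0], "yaw": 0},
    {"dp": [0, 0, 0], "yaw": 0},
    {"dp": [0, 0, 0], "yaw": 0},
    {"dp": [0, 0, 0], "yaw": 0}
  ],
  "grip": 1,
  "squeeze": 20
}}

```text
time_s: 10.77
tcp_pos: [0.5407, -0.246, 0.2992]
eef_rot: [180.0, 0.0, -102.4]
contact_force: [-2.0, 3.2, 2.9]
gripper_width: 0.0171
gripper_force: 20.0
```

```bash
python3 -c "
from knob import *
s=st(); print(mast(s['tcp_pos']-np.array([0,0,.003]))); knob('scene')"
```

```text
t 10.7667 tcp [ 0.5407 -0.246   0.2992] rot [ 179.9983    0.0084 -102.4017] hlz [ 0.0601 -0.0004  0.2992] w 0.017060323187781192 F [-2.0063  3.239   2.9201]
[-0.0661 -0.0004  0.2346]
scene 97 knob l,zm [-0.0019  0.2359] rms 0.008539909780103478 xm [-0.0793 -0.0575] clamp joint est 0.017139014835923616
```

Call:
{"op": "apply_moves", "data": {
  "targets": [
    {"dp": [0.0003, 0.0015, -0.0026], "yaw": 0},
    {"dp": [0.0009, 0.0039, -0.0069], "yaw": 0},
    {"dp": [0.0015, 0.0068, -0.0121], "yaw": 0},
    {"dp": [0.0021, 0.0098, -0.0173], "yaw": 0},
    {"dp": [0.0028, 0.0127, -0.0225], "yaw": 0},
    {"dp": [0.0034, 0.0156, -0.0277], "yaw": 0},
    {"dp": [0.0041, 0.0186, -0.0329], "yaw": 0},
    {"dp": [0.0047, 0.0215, -0.0381], "yaw": 0},
    {"dp": [0.0054, 0.0244, -0.0433], "yaw": 0},
    {"dp": [0.006, 0.0274, -0.0485], "yaw": 0},
    {"dp": [0.0065, 0.0293, -0.052], "yaw": 0},
    {"dp": [0.0067, 0.0303, -0.0537], "yaw": 0},
    {"dp": [0.0067, 0.0303, -0.0537], "yaw": 0}
  ]
}}

```text
time_s: 11.9
tcp_pos: [0.5476, -0.2146, 0.2436]
eef_rot: [179.9, 0.0, -102.4]
contact_force: [-1.4, 4.0, 0.8]
gripper_width: 0.0167
gripper_force: 20.0
```

```bash
python3 -c "
from knob import *
s=st(); print(mast(s['tcp_pos']-np.array([0,0,.003]))); knob('scene')"; python3 pan.py
```

```text
t 11.9 tcp [ 0.5476 -0.2146  0.2436] rot [ 179.9333    0.0466 -102.3754] hlz [ 0.028  -0.0004  0.2436] w 0.016708688219779926 F [-1.4373  4.007   0.8186]
[-0.0661 -0.0004  0.1704]
scene 96 knob l,zm [-0.002   0.1696] rms 0.009439163768179501 xm [-0.0791 -0.0566] clamp joint est 0.08342931584838684
t 11.95 tcp [ 0.5476 -0.2146  0.2436] rot [ 179.9337    0.0541 -102.3806] hlz [ 0.028  -0.0004  0.2436] w 0.017125122849091397 F [-1.6515  5.0096  1.8593]
z0.09 l-0.09 h 0.0042 | z0.09 l0.03 h 0.0040 | z0.09 l0.09 h 0.0036 |  l rng [-0.0997  0.1022]
z0.11 l-0.09 h 0.0163 | z0.11 l0.03 h 0.0169 | z0.11 l0.09 h 0.0165 |  l rng [-0.0982  0.1026]
z0.13 l-0.09 h 0.0292 | z0.13 l0.03 h 0.0284 | z0.13 l0.09 h 0.0287 |  l rng [-0.0982  0.1027]
z0.15 l-0.09 h 0.0405 | z0.15 l0.03 h 0.0404 | z0.15 l0.09 h 0.0395 |  l rng [-0.0993  0.102 ]
z0.17 l-0.09 h 0.0517 | z0.17 l0.03 h 0.0522 | z0.17 l0.09 h 0.0508 |  l rng [-0.0976  0.1025]
z0.19 l-0.09 h 0.0634 | z0.19 l0.03 h 0.0631 | z0.19 l0.09 h 0.0642 |  l rng [-0.0984  0.1023]
z0.21 l0.03 h 0.0649 |  l rng [-0.0149  0.0192]
z0.23 l0.03 h 0.0247 |  l rng [-0.0236  0.0251]
```

Call:
{"op": "apply_moves", "data": {
  "targets": [
    {"dp": [0.0001, 0.0005, -0.0009], "yaw": 0},
    {"dp": [0.0002, 0.001, -0.0017], "yaw": 0},
    {"dp": [0.0002, 0.001, -0.0017], "yaw": 0}
  ]
}}

```text
time_s: 12.25
tcp_pos: [0.5478, -0.2139, 0.2423]
eef_rot: [180.0, 0.0, -102.4]
contact_force: [-3.0, 4.3, 2.4]
gripper_width: 0.0172
gripper_force: 20.0
```

Call:
{"op": "apply_moves", "data": {
  "targets": [
    {"dp": [0.0001, 0.0005, -0.0009], "yaw": 0},
    {"dp": [0.0001, 0.0005, -0.0009], "yaw": 0}
  ]
}}

```text
time_s: 12.42
tcp_pos: [0.5479, -0.2134, 0.2415]
eef_rot: [180.0, 0.0, -102.4]
contact_force: [-3.2, 4.9, 3.9]
gripper_width: 0.0167
gripper_force: 20.0
```

Call:
{"op": "apply_moves", "data": {
  "targets": [
    {"dp": [0.0001, 0.0005, -0.0009], "yaw": 0},
    {"dp": [0.0001, 0.0005, -0.0009], "yaw": 0}
  ]
}}

```text
time_s: 12.58
tcp_pos: [0.5479, -0.2131, 0.241]
eef_rot: [180.0, 0.0, -102.4]
contact_force: [-3.8, 3.6, 4.7]
gripper_width: 0.0165
gripper_force: 20.0
```

```bash
python3 -c "
from knob import *
s=st(); print(mast(s['tcp_pos']-np.array([0,0,.003]))); knob('scene')
zm=np.r_[.5*e,.866]; print('F zm',s['contact_force']@zm, s['joint_torque'])"
```

```text
t 12.5833 tcp [ 0.5479 -0.2131  0.241 ] rot [ 179.9663    0.0088 -102.3776] hlz [ 0.0264 -0.0004  0.241 ] w 0.016457960627722302 F [-3.8157  3.6067  4.6552]
[-0.0661 -0.0004  0.1673]
scene 91 knob l,zm [-0.0021  0.1677] rms 0.009832063167439418 xm [-0.0794 -0.0558] clamp joint est 0.08529729483543111
F zm 2.67978259006278 [ -1.3465 -43.6097  28.3105   7.4667   1.3599   0.017 ]
```

Call:
{"op": "apply_moves", "data": {
  "targets": [
    {"dp": [0.0001, 0.0005, -0.0009], "yaw": 0},
    {"dp": [0.0001, 0.0005, -0.0009], "yaw": 0}
  ]
}}

```text
time_s: 12.8
tcp_pos: [0.548, -0.2131, 0.2409]
eef_rot: [180.0, -0.0, -102.4]
contact_force: [-6.1, 2.6, 10.0]
gripper_width: 0.0171
gripper_force: 20.0
```

Call:
{"op": "apply_moves", "data": {
  "targets": [
    {"dp": [0.0001, 0.0005, -0.0009], "yaw": 0},
    {"dp": [0.0001, 0.0005, -0.0009], "yaw": 0}
  ]
}}

```text
time_s: 12.97
tcp_pos: [0.548, -0.2131, 0.2408]
eef_rot: [-180.0, -0.1, -102.4]
contact_force: [-7.3, 2.8, 13.9]
gripper_width: 0.017
gripper_force: 20.0
```

Call:
{"op": "apply_moves", "data": {
  "targets": [
    {"dp": [-0.0002, -0.001, 0.0017], "yaw": 0},
    {"dp": [-0.0004, -0.0017, 0.003], "yaw": 0},
    {"dp": [-0.0004, -0.0017, 0.003], "yaw": 0}
  ]
}}

```text
time_s: 13.22
tcp_pos: [0.5479, -0.2134, 0.2415]
eef_rot: [180.0, 0.1, -102.4]
contact_force: [-2.2, 4.6, 2.1]
gripper_width: 0.017
gripper_force: 20.0
```

```bash
python3 -c "
from knob import *
s=st(); print(mast(s['tcp_pos']-np.array([0,0,.003]))); knob('scene')"
```

```text
t 13.2167 tcp [ 0.5479 -0.2134  0.2415] rot [ 179.9613    0.0703 -102.3962] hlz [ 0.0268 -0.0004  0.2415] w 0.017025833763212095 F [-2.2112  4.6271  2.056 ]
[-0.0661 -0.0004  0.168 ]
scene 98 knob l,zm [-0.0019  0.1665] rms 0.008896591359641659 xm [-0.079  -0.0558] clamp joint est 0.08647903027826087
```

Call:
{"op": "apply_moves", "data": {
  "targets": [
    {"dp": [-0.0001, -0.0005, 0.0009], "yaw": 0},
    {"dp": [-0.0001, -0.0005, 0.0009], "yaw": 0},
    {"dp": [-0.0001, -0.0005, 0.0009], "yaw": 0}
  ]
}}

```text
time_s: 13.52
tcp_pos: [0.5478, -0.2137, 0.242]
eef_rot: [179.9, 0.1, -102.4]
contact_force: [-0.7, 5.1, 0.1]
gripper_width: 0.0171
gripper_force: 20.0
```

Call:
{"op": "apply_moves", "data": {
  "targets": [
    {"dp": [0, 0, 0], "yaw": 0},
    {"dp": [0, 0, 0], "yaw": 0},
    {"dp": [0, 0, 0], "yaw": 0},
    {"dp": [0, 0, 0.02], "yaw": 0},
    {"dp": [0, 0, 0.045], "yaw": 0},
    {"dp": [0, 0.02, 0.06], "yaw": 3},
    {"dp": [0, 0.05, 0.06], "yaw": 10},
    {"dp": [0, 0.085, 0.05], "yaw": 17},
    {"dp": [0, 0.12, 0.03], "yaw": 24},
    {"dp": [0, 0.155, 0.01], "yaw": 31},
    {"dp": [-0.001, 0.19, -0.01], "yaw": 38},
    {"dp": [-0.001, 0.215, -0.03], "yaw": 45},
    {"dp": [-0.0013, 0.2317, -0.042], "yaw": 50.4},
    {"dp": [-0.0013, 0.2317, -0.042], "yaw": 50.4},
    {"dp": [-0.0013, 0.2317, -0.042], "yaw": 50.4}
  ],
  "grip": 0.1
}}

```text
time_s: 14.77
tcp_pos: [0.5464, 0.0174, 0.2008]
eef_rot: [179.9, -0.0, -52.0]
contact_force: [0.1, 0.0, 0.8]
gripper_width: 0.0394
gripper_force: 0.0
```

Run:
```python
from knob import *
st(); knob('scene')
c=cap('wrist');save(c,'w3');img=c['image'].astype(int)
W=cloud(c)
m=(img.max(-1)-img.min(-1)<40)&(img.min(-1)>75)&(abs(W[...,0]-.555)<.06)&(abs(W[...,1]-.005)<.06)&(W[...,2]<.05)
k,l,stt,_=cv2.connectedComponentsWithStats(m.astype(np.uint8))
for i in range(1,k):
    if stt[i,4]>100:
        P=W[l==i];print(stt[i],cv2.minAreaRect((P[:,:2]*1000).astype(np.float32)),'z',np.percentile(P[:,2],[5,50,95]))
        G=P[P[:,2]>.0145];print('grip',len(G),cv2.minAreaRect((G[:,:2]*1000).astype(np.float32)))
```

```text
t 14.7667 tcp [0.5464 0.0174 0.2008] rot [179.928   -0.0041 -51.9558] hlz [-0.1984 -0.0514  0.2008] w 0.039433828586425364 F [0.1198 0.0394 0.7547]
scene 48 knob l,zm [-0.0001  0.1682] rms 0.0030288252402105183 xm [-0.0663 -0.0512] clamp joint est 0.08482068802040688
[314 127  14  74 777] ((558.3397216796875, 1.1900444030761719), (15.539220809936523, 86.15657043457031), 37.445133209228516) z [0.0095 0.0175 0.0194]
grip 523 ((558.0098876953125, 1.6835212707519531), (15.182510375976562, 78.85099792480469), 37.77806091308594)
```

View pics/w3.png

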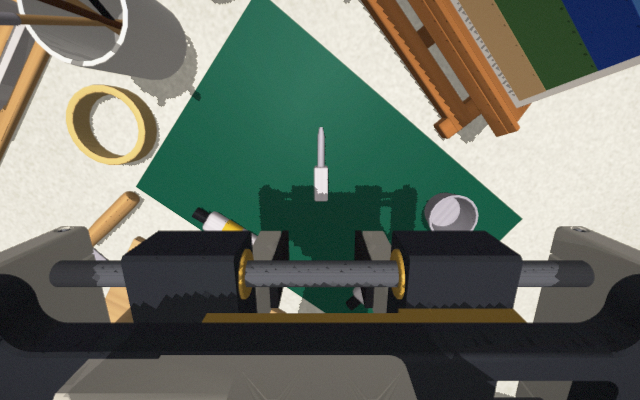

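Call:
{"op": "apply_moves", "data": {
  "targets": [
    {"dp": [-0.0088, 0.0108, -0.03], "yaw": -0.6},
    {"dp": [-0.0088, 0.0108, -0.07], "yaw": -0.6},
    {"dp": [-0.0088, 0.0108, -0.11], "yaw": -0.6},
    {"dp": [-0.0088, 0.0108, -0.14], "yaw": -0.6},
    {"dp": [-0.0088, 0.0108, -0.16], "yaw": -0.6},
    {"dp": [-0.0088, 0.0108, -0.17], "yaw": -0.6},
    {"dp": [-0.0088, 0.0108, -0.1745], "yaw": -0.6},
    {"dp": [-0.0088, 0.0108, -0.1745], "yaw": -0.6}
  ]
}}

```text
time_s: 15.53
tcp_pos: [0.5382, 0.0271, 0.027]
eef_rot: [180.0, -0.0, -52.7]
contact_force: [0.9, 1.1, 1.6]
gripper_width: 0.0394
gripper_force: 0.0
```

Run:
```python
from h import *
s=st()
c=cap('wrist');img=c['image'].astype(int);W=cloud(c)
m=(img.max(-1)-img.min(-1)<40)&(img.min(-1)>75)&(abs(W[...,0]-.555)<.05)&(abs(W[...,1]-.005)<.05)&(W[...,2]<.03)
P=W[m];d=np.array([np.cos(np.deg2rad(-52.6)),np.sin(np.deg2rad(-52.6))]);n=np.array([-d[1],d[0]])
q=(P[:,:2]-s['tcp_pos'][:2]);a=q@d;b=q@n
sh=(a>.03)&(abs(b)<.01);print(len(P),'tip at',np.percentile(a,[99,99.8]),'lat vs a',np.polyfit(a[sh],b[sh],1),'z',np.median(P[sh,2]))
for lo in np.arange(0.01,.085,.01):
    k=(a>lo)&(a<lo+.01)&(abs(b)<.012)
    if k.sum()>3: print(round(lo,3),k.sum(),b[k].min(),b[k].max(),P[k,2].max())
```

```text
t 15.5333 tcp [0.5382 0.0271 0.027 ] rot [179.9974  -0.0109 -52.6761] hlz [-0.2061 -0.0615  0.027 ] w 0.03942649440101806 F [0.907  1.0705 1.5668]
3814 tip at [0.0739 0.0755] lat vs a [0.0146 0.0001] z 0.013768402502787075
0.01 491 -0.007071903375328781 0.009751227661092817 0.020188813310344327
0.02 524 -0.006969878472290209 0.009680385076509743 0.020213267616249447
0.03 426 -0.007066301013517605 0.008193152210375672 0.01973875784282163
0.04 275 -0.003202334874000782 0.0052709630188511975 0.01602647326319152
0.05 279 -0.0026333040485082217 0.005173767710342074 0.01625438795472185
0.06 292 -0.002603984158171281 0.005063317243628465 0.016025235281930984
0.07 128 -0.0020693351501270938 0.0044461616918734246 0.014245788002313185
```

Call:
{"op": "apply_moves", "data": {
  "targets": [
    {"dp": [0.0005, 0.0006, -0.001], "yaw": 0},
    {"dp": [0.0005, 0.0006, -0.001], "yaw": 0},
    {"dp": [0.0005, 0.0006, -0.001], "yaw": 0},
    {"dp": [0.0005, 0.0006, -0.001], "yaw": 0},
    {"dp": [0.0005, 0.0006, -0.001], "yaw": 0},
    {"dp": [0.0005, 0.0006, 0.005], "yaw": 0},
    {"dp": [0.0005, 0.0006, 0.02], "yaw": 0},
    {"dp": [0.0005, 0.0006, 0.05], "yaw": 0},
    {"dp": [0.0005, 0.0006, 0.09], "yaw": 0},
    {"dp": [0.0005, 0.0006, 0.09], "yaw": 0}
  ],
  "grip": 1,
  "squeeze": 40
}}

```text
time_s: 16.42
tcp_pos: [0.542, 0.0291, 0.1242]
eef_rot: [-179.5, -0.2, -52.5]
contact_force: [1.6, 0.6, -0.6]
gripper_width: 0.0157
gripper_force: 40.0
```

```bash
cat > pin.py <<'E'
from h import *
s=st()
c=cap('wrist');img=c['image'].astype(int);W=cloud(c)
y=np.deg2rad(s['eef_rot'][2]);d=np.array([np.cos(y),np.sin(y)]);n=np.array([np.sin(y),-np.cos(y)])
q=W-s['tcp_pos'];a=q[...,:2]@d;b=q[...,:2]@n
m=(img.max(-1)-img.min(-1)<45)&(img.min(-1)>60)&(a>.012)&(a<.085)&(abs(b)<.014)&(q[...,2]<0)&(q[...,2]>-.035)
for lo in np.arange(0.01,.085,.008):
    k=m&(a>lo)&(a<lo+.008)
    if k.sum()>3: print(round(lo,3),k.sum(),'lat',b[k].min(),b[k].max(),'mid',(b[k].min()+b[k].max())/2,'top rel',np.percentile(q[k][:,2],90))
print('tip',np.percentile(a[m],99.5))
E
python3 pin.py
```

```text
t 16.4167 tcp [0.542  0.0291 0.1242] rot [-179.4717   -0.2459  -52.4997] hlz [-0.2089 -0.0582  0.1242] w 0.01569443327270099 F [ 1.5608  0.6231 -0.6181]
0.01 302 lat -0.0069243669002936915 0.008598980013541762 mid 0.0008373065566240354 top rel -0.0074673151844628985
0.018 405 lat -0.006805206991237372 0.00849273408651539 mid 0.0008437635476390092 top rel -0.007402157617222837
0.026 494 lat -0.007079113635603956 0.008611353271751016 mid 0.0007661198180735299 top rel -0.007586292247516999
0.034 217 lat -0.0030427658437463053 0.004687676971112203 mid 0.0008224555636829488 top rel -0.011761783533384456
0.042 224 lat -0.002973620159584081 0.0046196693960586545 mid 0.0008230246182372868 top rel -0.011823732559493408
0.05 227 lat -0.002923633419807757 0.004552124323783867 mid 0.0008142454519880552 top rel -0.011650179997557183
0.058 239 lat -0.0034536877217202695 0.0044885176429169185 mid 0.0005174149605983245 top rel -0.011508988959243724
0.066 206 lat -0.0033749724962618887 0.004438695549473401 mid 0.0005318615266057562 top rel -0.012044332977477944
0.074 53 lat -0.0017891890068564178 0.0028408749331075133 mid 0.0005258429631255477 top rel -0.01270359331129342
tip 0.07600066769186636
```

Call:
{"op": "apply_moves", "data": {
  "targets": [
    {"dp": [-0.01, -0.01, 0.03], "yaw": 4},
    {"dp": [-0.025, -0.025, 0.06], "yaw": 10},
    {"dp": [-0.045, -0.045, 0.085], "yaw": 16},
    {"dp": [-0.065, -0.065, 0.11], "yaw": 22},
    {"dp": [-0.085, -0.09, 0.125], "yaw": 28},
    {"dp": [-0.1, -0.11, 0.135], "yaw": 34},
    {"dp": [-0.11, -0.128, 0.135], "yaw": 40.1},
    {"dp": [-0.112, -0.16, 0.135], "yaw": 40.1},
    {"dp": [-0.114, -0.19, 0.135], "yaw": 40.1},
    {"dp": [-0.116, -0.22, 0.135], "yaw": 40.1},
    {"dp": [-0.1175, -0.25, 0.13], "yaw": 40.1},
    {"dp": [-0.118, -0.275, 0.12], "yaw": 40.1},
    {"dp": [-0.118, -0.2935, 0.1105], "yaw": 40.1},
    {"dp": [-0.118, -0.2935, 0.1105], "yaw": 40.1},
    {"dp": [-0.118, -0.2935, 0.1105], "yaw": 40.1}
  ]
}}

```text
time_s: 17.72
tcp_pos: [0.4191, -0.2659, 0.2263]
eef_rot: [-180.0, 0.2, -12.6]
contact_force: [0.7, 0.2, -0.5]
gripper_width: 0.0153
gripper_force: 40.0
```

Run:
```python
exec(open('pin.py').read())
print('pin axis hlz z', s['tcp_pos'][2]-.0157)
save(c,'w4')
import knob; knob.knob('scene')
```

```text
t 17.7167 tcp [ 0.4191 -0.2659  0.2263] rot [-179.992     0.1582  -12.6387] hlz [ 0.1057 -0.1149  0.2263] w 0.015276226652534345 F [ 0.7103  0.2282 -0.4797]
0.01 292 lat -0.007821680844946001 0.007621459750122955 mid -0.00010011054741152327 top rel -0.007596855566928895
0.018 410 lat -0.0077428003017306095 0.007529288709334214 mid -0.0001067557961981977 top rel -0.007484529685368252
0.026 484 lat -0.007908250938873214 0.007868230234581806 mid -2.0010352145704083e-05 top rel -0.00779905862813203
0.034 222 lat -0.003935085266371884 0.0037913293469552236 mid -7.18779597083303e-05 top rel -0.012063207073417043
0.042 216 lat -0.0038981707046602952 0.003723501178159287 mid -8.733476325050414e-05 top rel -0.01184851931847003
0.05 220 lat -0.0043574836774639015 0.003617538488703548 mid -0.0003699725943801767 top rel -0.011907103264633548
0.058 252 lat -0.004341944678985103 0.003599424973494114 mid -0.00037125985274549453 top rel -0.012140324789517903
0.066 203 lat -0.004271950348529851 0.003533234829758173 mid -0.000369357759385839 top rel -0.012769495603313575
0.074 44 lat -0.0026943470525170998 0.0019195995454269706 mid -0.00038737375354506456 top rel -0.013455402207473698
tip 0.07548480574647194
pin axis hlz z 0.21055154093971368
scene 47 knob l,zm [0.0001 0.1686] rms 0.0031271982930943672 xm [-0.0665 -0.051 ] clamp joint est 0.08444615139387918
```

View pics/w4.png

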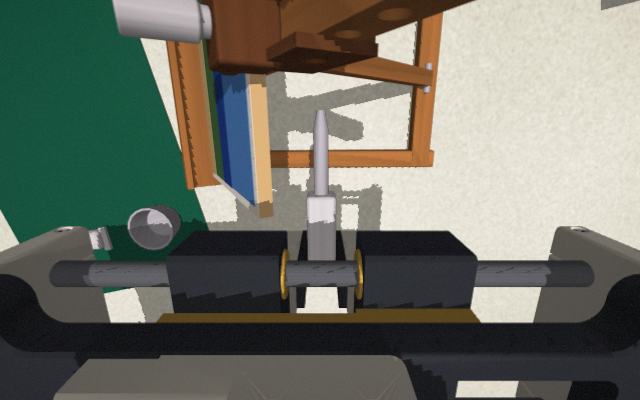

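Call:
{"op": "apply_moves", "data": {
  "targets": [
    {"dp": [0.0003, 0.0012, 0.004], "yaw": 0.2},
    {"dp": [0.0003, 0.0012, 0.0084], "yaw": 0.2},
    {"dp": [0.0003, 0.0012, 0.0084], "yaw": 0.2},
    {"dp": [0.006, 0, 0.0084], "yaw": 0.2},
    {"dp": [0.013, -0.0016, 0.0084], "yaw": 0.2},
    {"dp": [0.0179, -0.0027, 0.0084], "yaw": 0.2},
    {"dp": [0.0179, -0.0027, 0.0084], "yaw": 0.2},
    {"dp": [0.0179, -0.0027, 0.0084], "yaw": 0.2}
  ]
}}

```text
time_s: 18.48
tcp_pos: [0.4383, -0.2681, 0.2354]
eef_rot: [180.0, 0.1, -12.3]
contact_force: [0.3, 0.2, -0.9]
gripper_width: 0.0152
gripper_force: 40.0
```

Run:
```python
exec(open('pin.py').read())
tip=np.r_[s['tcp_pos'][:2]+.0757*d,s['tcp_pos'][2]-.0157]; print('tip mast coords',mast(tip),'hlz',hlz(tip),'want xm .011 zm .190')
```

```text
t 18.4833 tcp [ 0.4383 -0.2681  0.2354] rot [179.9995   0.0533 -12.3055] hlz [ 0.1036 -0.0957  0.2354] w 0.015158591670632002 F [ 0.2772  0.1804 -0.8792]
0.01 299 lat -0.007830613628438841 0.007649971862218927 mid -9.03208831099572e-05 top rel -0.007444686101820153
0.018 402 lat -0.0077023225800126865 0.0075425975515043915 mid -7.98625142541475e-05 top rel -0.007560904271689778
0.026 491 lat -0.007914092194090236 0.007881701603951121 mid -1.6195295069557428e-05 top rel -0.007620395987188333
0.034 210 lat -0.00394554779235117 0.0037544768835766785 mid -9.55354543872456e-05 top rel -0.011955891338395539
0.042 213 lat -0.0039058995369090055 0.0036706076680364675 mid -0.00011764593443626902 top rel -0.011933306713109142
0.05 230 lat -0.00437323611672943 0.003633400232939351 mid -0.0003699179418950394 top rel -0.011707497941213682
0.058 253 lat -0.004364073675303806 0.0035887614455284702 mid -0.00038765611488766807 top rel -0.011902810428562704
0.066 203 lat -0.004300573007559388 0.0035450736072791416 mid -0.0003777497001401233 top rel -0.012597837930109356
0.074 44 lat -0.00269679635149122 0.0019250912716626978 mid -0.000385852539914261 top rel -0.013618492077093472
tip 0.07551679907200999
tip mast coords [ 0.0098 -0.02    0.19  ] hlz [ 0.1035 -0.02    0.2197] want xm .011 zm .190
```

Call:
{"op": "apply_moves", "data": {
  "targets": [
    {"dp": [-0.0002, -0.001, -0.0006], "yaw": 0},
    {"dp": [0.0027, -0.0016, -0.0006], "yaw": 0},
    {"dp": [0.0056, -0.0023, -0.0006], "yaw": 0},
    {"dp": [0.0085, -0.0029, -0.0006], "yaw": 0},
    {"dp": [0.0115, -0.0036, -0.0006], "yaw": 0},
    {"dp": [0.0115, -0.0036, -0.0006], "yaw": 0}
  ]
}}

```text
time_s: 19.03
tcp_pos: [0.4502, -0.2718, 0.2352]
eef_rot: [180.0, -0.0, -12.3]
contact_force: [-0.5, -0.9, -0.2]
gripper_width: 0.0157
gripper_force: 40.0
```

Call:
{"op": "apply_moves", "data": {
  "targets": [
    {"dp": [0.0029, -0.0006, 0], "yaw": 0},
    {"dp": [0.0059, -0.0013, 0], "yaw": 0},
    {"dp": [0.0088, -0.0019, 0], "yaw": 0},
    {"dp": [0.0117, -0.0026, 0], "yaw": 0},
    {"dp": [0.0146, -0.0032, 0], "yaw": 0},
    {"dp": [0.0146, -0.0032, 0], "yaw": 0}
  ]
}}

```text
time_s: 19.53
tcp_pos: [0.4647, -0.275, 0.2352]
eef_rot: [180.0, -0.0, -12.3]
contact_force: [-0.2, 0.5, -0.4]
gripper_width: 0.0156
gripper_force: 40.0
```

Call:
{"op": "apply_moves", "data": {
  "targets": [
    {"dp": [0.0029, -0.0006, 0], "yaw": 0},
    {"dp": [0.0059, -0.0013, 0], "yaw": 0},
    {"dp": [0.0088, -0.0019, 0], "yaw": 0},
    {"dp": [0.0088, -0.0019, 0], "yaw": 0}
  ]
}}

```text
time_s: 19.87
tcp_pos: [0.4735, -0.2769, 0.2352]
eef_rot: [180.0, -0.0, -12.3]
contact_force: [-0.3, 0.3, -0.8]
gripper_width: 0.0156
gripper_force: 40.0
```

Run:
```python
exec(open('pin.py').read())
save(c,'w5')
```

```text
t 19.8667 tcp [ 0.4735 -0.2769  0.2352] rot [179.9938  -0.0082 -12.2992] hlz [ 0.1047 -0.0594  0.2352] w 0.015603468348137016 F [-0.3028  0.274  -0.7607]
0.01 308 lat -0.007836033169128821 0.0076587673188677615 mid -8.863292513052986e-05 top rel -0.007534371550314065
0.018 403 lat -0.007684521885423526 0.007538986445677525 mid -7.276771987300024e-05 top rel -0.007574890669616247
0.026 484 lat -0.00795951099969047 0.007696023164485537 mid -0.0001317439176024668 top rel -0.007677674284187533
0.034 70 lat -0.0039675022159767715 0.0037804446846836396 mid -9.352876564656595e-05 top rel -0.011683760458588502
0.066 20 lat -0.0026902377726999603 0.0019110960301368595 mid -0.0003895708712815504 top rel -0.013141096006566096
0.074 44 lat -0.0027007474193374717 0.0019288094178825288 mid -0.00038596900072747147 top rel -0.013294103688096838
tip 0.07600106701507264
```

View pics/w5.png

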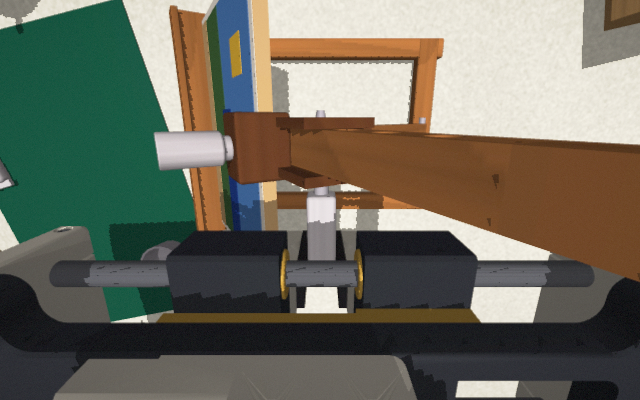

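Call:
{"op": "apply_moves", "data": {
  "targets": [
    {"dp": [0, 0, 0], "yaw": 0},
    {"dp": [0, 0, 0], "yaw": 0},
    {"dp": [0, 0, 0], "yaw": 0},
    {"dp": [-0.006, 0.0013, 0], "yaw": 0},
    {"dp": [-0.013, 0.0029, 0], "yaw": 0},
    {"dp": [-0.02, 0.0044, 0], "yaw": 0},
    {"dp": [-0.026, 0.0057, -0.003], "yaw": 0},
    {"dp": [-0.026, 0.0057, -0.003], "yaw": 0}
  ],
  "grip": 0.3
}}

```text
time_s: 20.58
tcp_pos: [0.4453, -0.2706, 0.232]
eef_rot: [-180.0, 0.0, -12.3]
contact_force: [0.3, 0.8, -1.2]
gripper_width: 0.0306
gripper_force: 0.0
```

Call:
{"op": "apply_moves", "data": {
  "targets": [
    {"dp": [0, 0, 0], "yaw": 0},
    {"dp": [0, 0, 0], "yaw": 0},
    {"dp": [0, 0, 0], "yaw": 0},
    {"dp": [0, 0, 0], "yaw": 0},
    {"dp": [0, 0, 0], "yaw": 0}
  ],
  "grip": 1,
  "squeeze": 15
}}

```text
time_s: 21.0
tcp_pos: [0.4471, -0.2711, 0.2322]
eef_rot: [180.0, 0.0, -12.3]
contact_force: [-0.3, 0.1, 0.4]
gripper_width: 0.0034
gripper_force: 0.0
```

```bash
cat > p2.py <<'E'
from h import *
s=st()
c=cap('wrist');img=c['image'].astype(int);M=mast(cloud(c));H=hlz(cloud(c))
m=(img.max(-1)-img.min(-1)<45)&(img.min(-1)>60)&(abs(H[...,0]-.1045)<.014)&(H[...,1]>-.075)&(H[...,1]<.04)&(abs(H[...,2]-.219)<.02)
for lo in np.arange(-.075,.04,.008):
    k=m&(H[...,1]>lo)&(H[...,1]<lo+.008)
    if k.sum()>3: print(round(lo,3),k.sum(),'h',H[k][:,0].min(),H[k][:,0].max(),'top z',np.percentile(H[k][:,2],90))
g=m&(H[...,2]>.2225);print('l range',H[m][:,1].min(),H[m][:,1].max())
E
python3 p2.py
```

```text
t 21.0 tcp [ 0.4471 -0.2711  0.2322] rot [179.9983   0.0072 -12.3033] hlz [ 0.1047 -0.0864  0.2322] w 0.0033512202844641794 F [-0.3147  0.0923  0.4052]
-0.075 40 h 0.09549680966907016 0.11022399447869936 top z 0.21786491901413005
-0.067 377 h 0.09490591190173428 0.11173388089527819 top z 0.21877869430850286
-0.059 404 h 0.09508091800649063 0.11143638997282938 top z 0.22005714383675898
-0.051 425 h 0.09526628515660991 0.11196485517874512 top z 0.22134905877242886
-0.043 459 h 0.09507689797780158 0.11181631176017215 top z 0.2227962392801437
-0.035 513 h 0.09505542164386083 0.11156332575027132 top z 0.2234476672596719
-0.027 247 h 0.09967659924218947 0.1075707846242514 top z 0.22081566024526397
-0.019 16 h 0.09977001669352913 0.10750180929213672 top z 0.2218018246471854
0.013 14 h 0.09103120895098071 0.11831903610135243 top z 0.2384400753343598
l range -0.06819628515945178 0.013793089356974155
```

Call:
{"op": "apply_moves", "data": {
  "targets": [
    {"dp": [0, 0, -0.006], "yaw": 0},
    {"dp": [0.0029, -0.0006, -0.006], "yaw": 0},
    {"dp": [0.0059, -0.0013, -0.006], "yaw": 0},
    {"dp": [0.0078, -0.0017, -0.006], "yaw": 0},
    {"dp": [0.0098, -0.0021, -0.006], "yaw": 0},
    {"dp": [0.0117, -0.0026, -0.006], "yaw": 0},
    {"dp": [0.0137, -0.003, -0.006], "yaw": 0},
    {"dp": [0.0156, -0.0034, -0.006], "yaw": 0},
    {"dp": [0.0176, -0.0039, -0.006], "yaw": 0},
    {"dp": [0.0176, -0.0039, -0.006], "yaw": 0}
  ]
}}

```text
time_s: 21.88
tcp_pos: [0.4582, -0.2739, 0.2242]
eef_rot: [-180.0, 0.8, -12.4]
contact_force: [-19.3, 5.5, 7.4]
gripper_width: 0.0004
gripper_force: 10.1
```

```bash
python3 p2.py
```

```text
t 21.8833 tcp [ 0.4582 -0.2739  0.2242] rot [-179.9758    0.8164  -12.3772] hlz [ 0.1051 -0.075   0.2242] w 0.0003896415049869564 F [-19.3445   5.5267   7.415 ]
-0.075 58 h 0.09916880829556969 0.11130724093977648 top z 0.2233196104185121
-0.067 366 h 0.09566183040714415 0.11191800540973738 top z 0.22197475750141638
-0.059 398 h 0.09521732835596478 0.11174743675733036 top z 0.2182713674751649
-0.051 416 h 0.09536996249041009 0.11149802818465367 top z 0.21992376602474645
-0.043 462 h 0.09513955434659198 0.1121938341910589 top z 0.22129471628010988
-0.035 531 h 0.09529430899823214 0.11188583985466859 top z 0.22263192665331893
-0.027 288 h 0.0961975063376544 0.11181055368038371 top z 0.2196329740797232
0.013 38 h 0.09116513366806196 0.11603074945611816 top z 0.23801213641526223
l range -0.07192050369502527 0.017077802514844694
```

Call:
{"op": "apply_moves", "data": {
  "targets": [
    {"dp": [-0.0088, 0.0019, 0], "yaw": 0},
    {"dp": [-0.0176, 0.0039, 0], "yaw": 0},
    {"dp": [-0.0195, 0.0043, 0.001], "yaw": 0},
    {"dp": [-0.0195, 0.0043, 0.001], "yaw": 0}
  ]
}}

```text
time_s: 22.27
tcp_pos: [0.4453, -0.2707, 0.2281]
eef_rot: [180.0, -0.1, -12.3]
contact_force: [0.9, -0.4, 0.4]
gripper_width: 0.0003
gripper_force: 0.0
```

Call:
{"op": "apply_moves", "data": {
  "targets": [
    {"dp": [0, 0, 0], "yaw": 0},
    {"dp": [0, 0, 0], "yaw": 0},
    {"dp": [0, 0, 0], "yaw": 0},
    {"dp": [0, 0, 0], "yaw": 0}
  ],
  "grip": 0.43,
  "squeeze": 20
}}

```text
time_s: 22.6
tcp_pos: [0.4454, -0.2707, 0.2272]
eef_rot: [180.0, -0.0, -12.3]
contact_force: [0.2, 0.2, -0.3]
gripper_width: 0.0211
gripper_force: 0.0
```

```bash
python3 p2.py
```

```text
t 22.6 tcp [ 0.4454 -0.2707  0.2272] rot [179.9999  -0.0043 -12.2974] hlz [ 0.1046 -0.0882  0.2272] w 0.021096377315482025 F [ 0.1748  0.2275 -0.2733]
-0.067 364 h 0.0951762821760708 0.11185972101987521 top z 0.21922148418555068
-0.059 435 h 0.09537257815670687 0.11175465411627111 top z 0.22038850373146732
-0.051 458 h 0.09513111129524902 0.11214994238329987 top z 0.22164933014552402
-0.043 510 h 0.09513917528102733 0.11213798225245533 top z 0.2228897320104079
-0.035 556 h 0.09538520643161257 0.11175239022519563 top z 0.22379063119978015
-0.027 305 h 0.09664331148984033 0.1112566591998645 top z 0.22064491499178937
-0.019 39 h 0.09991832871971801 0.10737194354117326 top z 0.22133938189680605
0.013 7 h 0.0912334100018453 0.11666840661080115 top z 0.23848801077618836
l range -0.06649955005429226 0.013702631228446345
```

Call:
{"op": "apply_moves", "data": {
  "targets": [
    {"dp": [0.0062, -0.0004, 0], "yaw": 0},
    {"dp": [0.0125, -0.0017, 0], "yaw": 0},
    {"dp": [0.019, -0.0031, 0], "yaw": 0},
    {"dp": [0.019, -0.0031, 0], "yaw": 0},
    {"dp": [0.019, -0.0031, 0], "yaw": 0}
  ]
}}

```text
time_s: 23.07
tcp_pos: [0.4645, -0.2738, 0.2269]
eef_rot: [180.0, 0.0, -12.3]
contact_force: [0.8, 0.6, 0.4]
gripper_width: 0.0247
gripper_force: 0.0
```

Call:
{"op": "apply_moves", "data": {
  "targets": [
    {"dp": [0, 0, 0], "yaw": 0},
    {"dp": [0, 0, 0], "yaw": 0},
    {"dp": [0, 0, 0], "yaw": 0},
    {"dp": [0, 0, 0], "yaw": 0},
    {"dp": [0, 0, 0.003], "yaw": 0},
    {"dp": [0, 0, 0.006], "yaw": 0},
    {"dp": [0, 0, 0.009], "yaw": 0},
    {"dp": [0, 0, 0.009], "yaw": 0}
  ],
  "grip": 1,
  "squeeze": 20
}}

```text
time_s: 23.73
tcp_pos: [0.464, -0.2737, 0.2368]
eef_rot: [180.0, -0.0, -12.3]
contact_force: [-1.0, 0.5, -1.5]
gripper_width: 0.0153
gripper_force: 19.9
```

```bash
python3 p2.py
```

```text
t 23.7333 tcp [ 0.464  -0.2737  0.2368] rot [179.9983  -0.015  -12.303 ] hlz [ 0.1037 -0.0694  0.2368] w 0.015266235483815022 F [-0.9909  0.475  -1.5046]
-0.075 5 h 0.09606246862651574 0.09612061700277588 top z 0.22312464133176813
-0.067 522 h 0.09052054059649992 0.1184721503158679 top z 0.2351536540403433
-0.059 388 h 0.0957577377566837 0.11132828092103894 top z 0.22854675591837623
-0.051 403 h 0.09586650394729979 0.11119970556591521 top z 0.22877590246520696
-0.043 416 h 0.09546285518099092 0.11106184198839184 top z 0.22890851709598892
-0.035 468 h 0.09546015641773037 0.11145433832349864 top z 0.22908899117334075
-0.027 264 h 0.09635640328228941 0.11093471349566203 top z 0.22707581037946103
0.013 56 h 0.09076824609678277 0.11837299490509011 top z 0.2359790899766412
l range -0.06948834606974141 0.01760466830634876
```

Call:
{"op": "apply_moves", "data": {
  "targets": [
    {"dp": [-0.0002, -0.0007, -0.001], "yaw": 0},
    {"dp": [0.0017, -0.0011, -0.001], "yaw": 0},
    {"dp": [0.0037, -0.0016, -0.001], "yaw": 0},
    {"dp": [0.0056, -0.002, -0.001], "yaw": 0},
    {"dp": [0.0076, -0.0024, -0.001], "yaw": 0},
    {"dp": [0.0076, -0.0024, -0.001], "yaw": 0}
  ]
}}

```text
time_s: 24.28
tcp_pos: [0.4721, -0.2762, 0.2351]
eef_rot: [180.0, 0.0, -12.3]
contact_force: [-0.8, 0.6, -2.0]
gripper_width: 0.0155
gripper_force: 19.9
```

```bash
python3 p2.py
```

```text
t 24.2833 tcp [ 0.4721 -0.2762  0.2351] rot [179.9973   0.0124 -12.299 ] hlz [ 0.1043 -0.061   0.2351] w 0.01551001722073894 F [-0.8252  0.6472 -1.9574]
-0.067 4 h 0.09673774368773827 0.09675980379421195 top z 0.2211877190005266
-0.059 506 h 0.09052324919142894 0.11843373014731413 top z 0.23345463140726358
-0.051 393 h 0.0905482864847789 0.11803223099759273 top z 0.22709981206187685
-0.043 404 h 0.09655633688200811 0.11186288081223679 top z 0.22743778600532003
-0.035 423 h 0.09610794770707068 0.11168975625610714 top z 0.22764701259190787
-0.027 310 h 0.0962044953287452 0.11156155490706295 top z 0.22808835737840027
0.013 234 h 0.0910603249117669 0.11813407371444085 top z 0.22508002807933006
0.021 111 h 0.10105378831037322 0.10651999527005515 top z 0.22434768629109478
l range -0.061158843750982884 0.025811487740153596
```

Call:
{"op": "apply_moves", "data": {
  "targets": [
    {"dp": [0.001, -0.0002, 0], "yaw": 0},
    {"dp": [0.002, -0.0004, 0], "yaw": 0},
    {"dp": [0.0029, -0.0006, 0], "yaw": 0},
    {"dp": [0.0029, -0.0006, 0], "yaw": 0}
  ]
}}

```text
time_s: 24.67
tcp_pos: [0.4723, -0.2763, 0.2346]
eef_rot: [-180.0, 0.3, -12.3]
contact_force: [-7.8, 2.1, 1.6]
gripper_width: 0.0153
gripper_force: 20.0
```

Call:
{"op": "apply_moves", "data": {
  "targets": [
    {"dp": [0.001, -0.0002, 0], "yaw": 0},
    {"dp": [0.001, -0.0002, 0], "yaw": 0}
  ]
}}

```text
time_s: 24.83
tcp_pos: [0.4725, -0.2763, 0.2343]
eef_rot: [-180.0, 0.4, -12.3]
contact_force: [-9.2, 3.8, 2.2]
gripper_width: 0.0153
gripper_force: 20.0
```

```bash
python3 p2.py
```

```text
t 24.8333 tcp [ 0.4725 -0.2763  0.2343] rot [-179.9749    0.3832  -12.3376] hlz [ 0.1043 -0.0605  0.2343] w 0.01529777000729154 F [-9.2276  3.8458  2.2111]
-0.067 4 h 0.09671211472328013 0.09679088083080753 top z 0.22130875524154417
-0.059 439 h 0.09052806838720943 0.11849254556328785 top z 0.23288634388438315
-0.051 435 h 0.09060373112993199 0.11848951927056971 top z 0.2263783951914923
-0.043 400 h 0.09607894112761739 0.1118918353102642 top z 0.22667312970016623
-0.035 426 h 0.09611102877703763 0.1117086189660303 top z 0.22715873170795903
-0.027 297 h 0.09625007402165256 0.11157641187755765 top z 0.2274138552136185
0.013 246 h 0.09065644066013703 0.11825141540878938 top z 0.22507696480202913
0.021 115 h 0.1006202811449383 0.10657242302287462 top z 0.22410072701516576
l range -0.06046667816560224 0.025995710692642456
```

Run:
```python
from h import *
c=cap('wrist');img=c['image'].astype(int);H=hlz(cloud(c));np.save('pics/w6.npy',c['image']);save(c,'w6')
m=(img.max(-1)-img.min(-1)<45)&(img.min(-1)>60)
for v in range(100,215,3):
    u=320; row=[u for u in range(290,350) if m[v,u]]
    print(v,img[v,320],H[v,320],'w',(row[0],row[-1]) if row else None)
```

```text
100 [205 198 207] [0.1036 0.0199 0.2245] w (290, 349)
103 [206 198 207] [0.1036 0.0186 0.2238] w (290, 349)
106 [207 200 207] [0.1036 0.0172 0.224 ] w (290, 349)
109 [208 200 211] [0.1036 0.0157 0.2255] w (290, 349)
112 [207 199 210] [0.1036 0.0144 0.225 ] w (290, 349)
115 [115  73  50] [0.1037 0.013  0.2432] w None
118 [107  63  41] [0.1037 0.0117 0.2447] w None
121 [101  61  35] [0.1037 0.0105 0.2439] w None
124 [101  60  36] [0.1037 0.0093 0.2446] w None
127 [84 56 32] [0.1037 0.0079 0.2421] w None
130 [112  70  37] [0.1037 0.0066 0.2417] w None
133 [118  73  42] [0.1037 0.0053 0.2414] w None
136 [120  75  41] [0.1037 0.004  0.2411] w None
139 [112  69  37] [0.1037 0.0028 0.2417] w None
142 [113  72  40] [0.1037 0.0015 0.2417] w None
145 [111  71  39] [0.1037 0.0001 0.2414] w None
148 [111  71  40] [ 0.1037 -0.0012  0.242 ] w None
151 [118  75  46] [ 0.1037 -0.0026  0.2407] w None
154 [117  77  46] [ 0.1037 -0.004   0.2409] w None
157 [119  75  43] [ 0.1037 -0.0053  0.2412] w None
160 [114  72  39] [ 0.1037 -0.0065  0.2419] w None
163 [113  72  37] [ 0.1037 -0.008   0.2413] w None
[... 236 characters left out ...]
  0.2438] w None
181 [106  64  41] [ 0.1037 -0.0161  0.2427] w (290, 293)
184 [101  61  34] [ 0.1038 -0.0171  0.2443] w (290, 349)
187 [229 222 223] [ 0.1037 -0.0226  0.2278] w (290, 349)
190 [228 222 224] [ 0.1037 -0.0244  0.227 ] w (303, 348)
193 [229 222 225] [ 0.1037 -0.026   0.2273] w (305, 335)
196 [229 223 226] [ 0.1037 -0.0276  0.2272] w (306, 335)
199 [229 223 224] [ 0.1037 -0.0296  0.2259] w (306, 335)
202 [230 223 225] [ 0.1037 -0.0313  0.2259] w (306, 335)
205 [229 222 224] [ 0.1037 -0.0331  0.2254] w (306, 335)
208 [228 222 223] [ 0.1037 -0.0343  0.2268] w (290, 349)
211 [229 223 226] [ 0.1037 -0.036   0.2269] w (290, 349)
214 [228 222 224] [ 0.1037 -0.0376  0.2271] w (290, 349)
```

Call:
{"op": "apply_moves", "data": {
  "targets": [
    {"dp": [-0.003, 0.0006, 0], "yaw": 0},
    {"dp": [-0.003, 0.0006, 0], "yaw": 0},
    {"dp": [-0.003, 0.0006, 0], "yaw": 0},
    {"dp": [-0.01, 0.0021, 0], "yaw": 0},
    {"dp": [-0.017, 0.0036, 0], "yaw": 0},
    {"dp": [-0.024, 0.0052, -0.004], "yaw": 0},
    {"dp": [-0.024, 0.0052, -0.007], "yaw": 0},
    {"dp": [-0.024, 0.0052, -0.007], "yaw": 0}
  ],
  "grip": 0.43
}}

```text
time_s: 25.6
tcp_pos: [0.4508, -0.2715, 0.2277]
eef_rot: [-180.0, 0.0, -12.3]
contact_force: [-0.9, 0.2, 0.6]
gripper_width: 0.0246
gripper_force: 0.0
```

```bash
python3 p2.py; python3 -c "
from knob import *
knob('scene')"
```

```text
t 25.6 tcp [ 0.4508 -0.2715  0.2277] rot [-179.9877    0.0223  -12.3084] hlz [ 0.1043 -0.0827  0.2277] w 0.024617291032862903 F [-0.9098  0.2217  0.6408]
-0.075 7 h 0.09051980481355193 0.11845827763210319 top z 0.20705005679811855
-0.059 375 h 0.09672469254151733 0.11218730284978115 top z 0.22207976315191613
-0.051 435 h 0.09634177869871709 0.1119900215166911 top z 0.22288291784325623
-0.043 478 h 0.09635810742018194 0.11184403144253521 top z 0.22367793354949844
-0.035 512 h 0.09611176249655203 0.11223534242071023 top z 0.22460921636460934
-0.027 536 h 0.09615828028328792 0.11199184754346296 top z 0.22535589453794125
-0.019 22 h 0.10068118862864583 0.1182604032146784 top z 0.23375104403606742
0.013 127 h 0.090665536208171 0.11665106673624394 top z 0.224974002405635
0.021 113 h 0.1008199945765655 0.10577414373515799 top z 0.22435921370196873
l range -0.07498178358452445 0.025483159301911234
scene 45 knob l,zm [-0.0003  0.168 ] rms 0.003259479532771629 xm [-0.0676 -0.0531] clamp joint est 0.08501880431395903
```

Call:
{"op": "apply_moves", "data": {
  "targets": [
    {"dp": [0, 0, -0.003], "yaw": 0},
    {"dp": [0, 0, -0.004], "yaw": 0},
    {"dp": [0, 0, -0.004], "yaw": 0},
    {"dp": [0, 0, -0.004], "yaw": 0},
    {"dp": [0.0039, -0.0009, -0.004], "yaw": 0},
    {"dp": [0.0078, -0.0017, -0.004], "yaw": 0},
    {"dp": [0.0117, -0.0026, -0.004], "yaw": 0},
    {"dp": [0.0137, -0.003, -0.004], "yaw": 0},
    {"dp": [0.0156, -0.0034, -0.004], "yaw": 0},
    {"dp": [0.0166, -0.0036, -0.004], "yaw": 0},
    {"dp": [0.0176, -0.0039, -0.004], "yaw": 0}
  ],
  "grip": 1,
  "squeeze": 15
}}

```text
time_s: 26.62
tcp_pos: [0.4656, -0.275, 0.2232]
eef_rot: [-180.0, 0.5, -12.3]
contact_force: [-13.5, 3.7, 5.4]
gripper_width: 0.0004
gripper_force: 6.9
```

```bash
python3 p2.py
```

```text
t 26.6167 tcp [ 0.4656 -0.275   0.2232] rot [-179.9873    0.4705  -12.3404] hlz [ 0.1046 -0.0675  0.2232] w 0.00040319574516358824 F [-13.5405   3.7309   5.3626]
-0.067 69 h 0.09870002491642117 0.11080358256956056 top z 0.22273575191519768
-0.059 323 h 0.09710011981580743 0.11242151951743377 top z 0.22148978726280413
-0.051 422 h 0.09653847290264175 0.11237896992093165 top z 0.22197259778881778
-0.043 439 h 0.09636029284838804 0.11219035234473246 top z 0.22305155041394512
-0.035 487 h 0.09634138986665111 0.1120463329803199 top z 0.22414467004364783
-0.027 346 h 0.09653863912604158 0.1118379678271642 top z 0.22498411057281215
-0.019 4 h 0.09149056444915371 0.11707329062353064 top z 0.2386451205660424
0.013 243 h 0.09062494634582854 0.11743225085998216 top z 0.225493476175142
0.021 121 h 0.1007751084658533 0.10613399746416845 top z 0.22488166491699815
l range -0.06433948678135418 0.025459461296727777
```

Call:
{"op": "apply_moves", "data": {
  "targets": [
    {"dp": [-0.008, 0.0018, 0], "yaw": 0},
    {"dp": [-0.017, 0.0037, 0.01], "yaw": 0},
    {"dp": [-0.022, 0.0048, 0.025], "yaw": 0},
    {"dp": [-0.022, 0.0048, 0.025], "yaw": 0},
    {"dp": [-0.022, 0.0048, 0.025], "yaw": 0}
  ]
}}

```text
time_s: 27.08
tcp_pos: [0.4477, -0.271, 0.251]
eef_rot: [180.0, -0.2, -12.3]
contact_force: [-0.0, -1.2, -0.6]
gripper_width: 0.0005
gripper_force: 0.0
```

Run:
```python
from h import *
st();c=cap('wrist');o=-c['R'].T@c['t'];print('cam hlz',hlz(o))
img=c['image'];H=hlz(cloud(c));i=img.astype(int)
p=proj(c,np.r_[O+.1045*e-.0155*f,.2195])[0];print('gap px',p)
x,y=int(p[0]),int(p[1])
cv2.imwrite('pics/w7.png',cv2.resize(img[max(0,y-60):y+60,x-80:x+80,::-1],(800,600),interpolation=cv2.INTER_CUBIC))
u=x
for v in range(y-14,y+16): print(v,i[v,u],H[v,u],H[v,u-6][1:])
```

```text
t 27.0833 tcp [ 0.4477 -0.271   0.251 ] rot [179.9977  -0.2261 -12.2943] hlz [ 0.1044 -0.0858  0.251 ] w 0.0005478434505275994 F [-0.     -1.2353 -0.6427]
cam hlz [ 0.1042 -0.0137  0.3881]
gap px [321.5835 121.3861]
107 [113  71  39] [ 0.1042 -0.0085  0.2432] [-0.0083  0.2365]
108 [115  74  43] [ 0.1042 -0.009   0.2422] [-0.0088  0.2374]
109 [114  73  42] [ 0.1042 -0.0094  0.2426] [-0.0093  0.2367]
110 [114  75  43] [ 0.1042 -0.0099  0.2426] [-0.0098  0.237 ]
111 [112  71  39] [ 0.1042 -0.0104  0.243 ] [-0.0102  0.2365]
112 [115  74  41] [ 0.1042 -0.0108  0.242 ] [-0.0107  0.237 ]
113 [118  76  42] [ 0.1042 -0.0113  0.2425] [-0.0112  0.2373]
114 [120  76  44] [ 0.1042 -0.0118  0.2422] [-0.0117  0.2365]
115 [100  80  67] [ 0.1042 -0.012   0.2212] [-0.012   0.2202]
116 [111  77  60] [ 0.1042 -0.0127  0.244 ] [-0.0127  0.2462]
117 [112  67  44] [ 0.1042 -0.0132  0.2441] [-0.0132  0.2455]
118 [114  69  45] [ 0.1042 -0.0136  0.2426] [-0.0137  0.2453]
119 [110  67  39] [ 0.1042 -0.0141  0.2431] [-0.0141  0.2444]
120 [107  64  37] [ 0.1042 -0.0146  0.2437] [-0.0146  0.2441]
121 [105  61  35
[... 275 characters left out ...]
 [-0.0169  0.2454]
126 [104  68  50] [ 0.1042 -0.0174  0.2437] [-0.0174  0.2446]
127 [110 101 105] [ 0.1042 -0.0185  0.222 ] [-0.0186  0.2202]
128 [110 106 107] [ 0.1042 -0.019   0.2236] [-0.019   0.2239]
129 [124 119 121] [ 0.1042 -0.0195  0.2245] [-0.0196  0.2231]
130 [210 202 203] [ 0.1042 -0.0201  0.2249] [-0.02    0.2266]
131 [225 219 221] [ 0.1042 -0.0206  0.2246] [-0.0207  0.2241]
132 [228 222 223] [ 0.1042 -0.0212  0.2242] [-0.0212  0.2244]
133 [230 223 225] [ 0.1042 -0.0217  0.2252] [-0.0217  0.2245]
134 [229 222 223] [ 0.1042 -0.0223  0.2243] [-0.0223  0.2244]
135 [228 222 223] [ 0.1042 -0.0228  0.2248] [-0.0229  0.2235]
136 [229 223 224] [ 0.1042 -0.0234  0.2245] [-0.0233  0.2255]
```

View pics/w7.png

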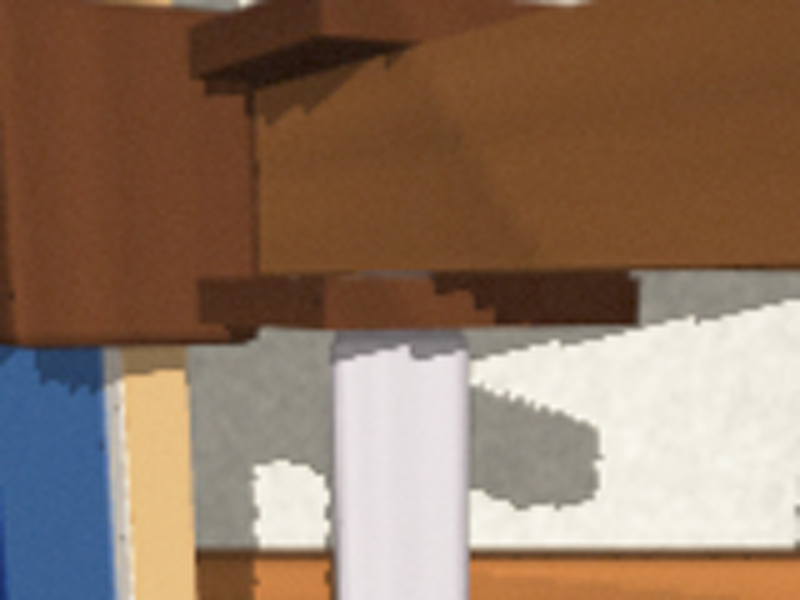

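Call:
{"op": "apply_moves", "data": {
  "targets": [
    {"dp": [-0.01, 0.002, 0.02], "yaw": 0},
    {"dp": [-0.02, 0.005, 0.05], "yaw": 0},
    {"dp": [-0.02, 0.03, 0.085], "yaw": 0},
    {"dp": [-0.02, 0.065, 0.11], "yaw": 0},
    {"dp": [-0.01, 0.1, 0.12], "yaw": 0},
    {"dp": [0, 0.14, 0.12], "yaw": 0},
    {"dp": [0, 0.17, 0.12], "yaw": 0},
    {"dp": [0, 0.17, 0.12], "yaw": 0},
    {"dp": [0, 0.17, 0.12], "yaw": 0}
  ]
}}

```text
time_s: 27.88
tcp_pos: [0.4474, -0.0993, 0.3691]
eef_rot: [-180.0, -0.0, -12.1]
contact_force: [0.3, 0.5, -0.0]
gripper_width: 0.0005
gripper_force: 0.0
```

```bash
python3 pan.py
python3 - <<'E'
from knob import *
knob('scene')
a=np.load('pics/scene0.npz')['image'].astype(int); c=cap('scene'); d=np.abs(a-c['image']).max(-1)>60
k,l,s,ce=cv2.connectedComponentsWithStats(d.astype(np.uint8))
print([(list(s[i]),ce[i].round()) for i in range(1,k) if s[i,4]>25])
E
```

```text
t 27.8833 tcp [ 0.4474 -0.0993  0.3691] rot [-179.9862   -0.0051  -12.0957] hlz [-0.0632 -0.1231  0.3691] w 0.0005305320530355753 F [ 0.2923  0.5223 -0.0362]
z0.09 l-0.09 h 0.0051 | z0.09 l0.03 h 0.0033 | z0.09 l0.09 h 0.0039 |  l rng [-0.0983  0.1032]
z0.11 l-0.09 h 0.0178 | z0.11 l0.03 h 0.0170 | z0.11 l0.09 h 0.0161 |  l rng [-0.0984  0.103 ]
z0.13 l-0.09 h 0.0277 | z0.13 l0.03 h 0.0282 | z0.13 l0.09 h 0.0268 |  l rng [-0.0963  0.1025]
z0.15 l-0.09 h 0.0398 | z0.15 l0.03 h 0.0399 | z0.15 l0.09 h 0.0400 |  l rng [-0.0986  0.1027]
z0.17 l-0.09 h 0.0505 | z0.17 l0.03 h 0.0522 | z0.17 l0.09 h 0.0516 |  l rng [-0.0957  0.1022]
z0.19 l-0.09 h 0.0644 | z0.19 l0.03 h 0.0642 | z0.19 l0.09 h 0.0631 |  l rng [-0.0975  0.1025]
z0.21 l0.03 h 0.0683 |  l rng [-0.0164  0.019 ]
z0.23 l0.03 h 0.0666 |  l rng [-0.0194  0.0184]
scene 46 knob l,zm [-0.0002  0.1676] rms 0.0033392781764954573 xm [-0.0682 -0.0517] clamp joint est 0.08535771653336674
[([np.int32(324), np.int32(0), np.int32(22), np.int32(25), np.int32(425)], array([334.,  11.])), ([np.int32(347), np.int32(0), np.int32(18), np.int32(25), n
[... 1760 characters left out ...]
rray([584., 205.])), ([np.int32(252), np.int32(177), np.int32(29), np.int32(26), np.int32(434)], array([264., 189.])), ([np.int32(287), np.int32(176), np.int32(12), np.int32(13), np.int32(53)], array([291., 182.])), ([np.int32(336), np.int32(187), np.int32(23), np.int32(11), np.int32(108)], array([347., 192.])), ([np.int32(295), np.int32(199), np.int32(14), np.int32(5), np.int32(31)], array([302., 201.])), ([np.int32(275), np.int32(207), np.int32(11), np.int32(5), np.int32(27)], array([280., 209.])), ([np.int32(318), np.int32(238), np.int32(31), np.int32(9), np.int32(129)], array([337., 242.])), ([np.int32(374), np.int32(304), np.int32(19), np.int32(16), np.int32(226)], array([382., 312.]))]
```

```bash
python3 -c "
from plant import r
print(r.close_job())"
```

```text
the job is handed in; nothing more can be done
None
```

The job is handed in after 27.9 s: the widest panel leans on the easel, centred and painted side out, with the clamp lowered over its top edge and the lock pin through the clamp and the lowest hole, seated to within about 1 mm and drooping about 6° at its grip; closing was acknowledged but gave no verdict.

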